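# Return a measured whelk sample to the basin

### The job

The measured whelk shells go back into the yellow basin. First collect the shells lying on the bench onto the steel tray beside those already there, then lift the loaded tray by its handle, tip it over the basin so that the shells slide off its open front edge, and put the tray back flat and square on its rubber mat; last, tip the pot out over the basin and stand it upright again on its cork mat. Every shell must end in the basin - pick up any that missed it, those from the bench and the tray before you start on the pot - and leave the glass jar where it is.

Things in the scene. Friction and masses are not known exactly. Their poses are not given: they have to be found in the camera images.
- tray: Steel sorting tray, a flat floor 200 x 150 mm (own x, y), 4 mm thick, with 25 mm high rims on both long sides (+-y) and at the back (+x); the front edge (-x) is open, so that things slide off it. A black straight handle 18 mm wide (y) and 18 mm high (z 22 to 40 mm) sticks out behind, from x = +99 to +184 mm. 0.22 kg. Origin at the centre of its underside; z up when flat.
- tray_grip (a point): Point inside the tray's handle to grip from above, fingers closing along the tray's y: x = +142 mm, z = 31 mm in the tray's frame. Same axes as the tray.
- tray_lip (a point): Middle of the tray's open front edge, on the floor's top face: x = -100 mm, z = 4 mm in the tray's frame.
- tray_mat: Black rubber mat, fixed, 240 (own x) x 190 (own y) x 3 mm, on which the tray stands at the start, handle to the mat's +x. Origin at the centre of its underside, on the table.
- basin: Yellow plastic basin, fixed, round, open on top; 240 mm across at the rim, 224 mm at the foot, 70 mm high, wall 4 mm, inner floor 4 mm above the table. Origin at the centre of its underside.
- pot: Aluminium pot, round, 114 mm across the rim, 96 mm across the foot, 70 mm high, wall 3 mm, floor 4 mm, with a straight black side handle 18 mm wide (y) and 16 mm high (z 50 to 66 mm) from x = +54 to +144 mm. 0.22 kg. Origin at the centre of its underside; z up when upright. Its walls flare by 7 deg.
- pot_grip (a point): Point inside the pot's handle to grip from above, fingers closing along the pot's y: x = +105 mm, z = 58 mm in the pot's frame. Same axes as the pot.
- pot_rim (a point): Centre of the pot's mouth, z = 70 mm in the pot's frame.
- pot_mat: Round cork mat, fixed, 150 mm across, 3 mm thick, on which the pot stands at the start. Origin at the centre of its underside, on the table.
- tray_whelk1: A whelk shell: brown spindle 60 mm long (own x; apex at +x), 36 mm across near the middle, a pale flat lip 34 x 26 mm on its -z side that stops it rolling. 30 g, hard, wet and slippery (friction about 0.35 on tray, pot and basin: slides from about 20 deg). Origin at its centre, 18 mm above what it lies on. Starts on the tray, if present (1 to 3 are).
- tray_whelk2: A whelk shell: brown spindle 60 mm long (own x; apex at +x), 36 mm across near the middle, a pale flat lip 34 x 26 mm on its -z side that stops it rolling. 30 g, hard, wet and slippery (friction about 0.35 on tray, pot and basin: slides from about 20 deg). Origin at its centre, 18 mm above what it lies on. Starts on the tray, if present (1 to 3 are).
- tray_whelk3: A whelk shell: brown spindle 60 mm long (own x; apex at +x), 36 mm across near the middle, a pale flat lip 34 x 26 mm on its -z side that stops it rolling. 30 g, hard, wet and slippery (friction about 0.35 on tray, pot and basin: slides from about 20 deg). Origin at its centre, 18 mm above what it lies on. Starts on the tray, if present (1 to 3 are).
- bench_whelk1: A whelk shell: brown spindle 60 mm long (own x; apex at +x), 36 mm across near the middle, a pale flat lip 34 x 26 mm on its -z side that stops it rolling. 30 g, hard, wet and slippery (friction about 0.35 on tray, pot and basin: slides from about 20 deg). Origin at its centre, 18 mm above what it lies on. Starts loose on the bench, if present (2 or 3 are).
- bench_whelk2: A whelk shell: brown spindle 60 mm long (own x; apex at +x), 36 mm across near the middle, a pale flat lip 34 x 26 mm on its -z side that stops it rolling. 30 g, hard, wet and slippery (friction about 0.35 on tray, pot and basin: slides from about 20 deg). Origin at its centre, 18 mm above what it lies on. Starts loose on the bench, if present (2 or 3 are).
- bench_whelk3: A whelk shell: brown spindle 60 mm long (own x; apex at +x), 36 mm across near the middle, a pale flat lip 34 x 26 mm on its -z side that stops it rolling. 30 g, hard, wet and slippery (friction about 0.35 on tray, pot and basin: slides from about 20 deg). Origin at its centre, 18 mm above what it lies on. Starts loose on the bench, if present (2 or 3 are).
- pot_whelk1: A whelk shell: brown spindle 60 mm long (own x; apex at +x), 36 mm across near the middle, a pale flat lip 34 x 26 mm on its -z side that stops it rolling. 30 g, hard, wet and slippery (friction about 0.35 on tray, pot and basin: slides from about 20 deg). Origin at its centre, 18 mm above what it lies on. Starts in the pot, if present (1 or 2 are).
- pot_whelk2: A whelk shell: brown spindle 60 mm long (own x; apex at +x), 36 mm across near the middle, a pale flat lip 34 x 26 mm on its -z side that stops it rolling. 30 g, hard, wet and slippery (friction about 0.35 on tray, pot and basin: slides from about 20 deg). Origin at its centre, 18 mm above what it lies on. Starts in the pot, if present (1 or 2 are).
- jar: Bystander: small closed glass specimen jar, 52 mm across, 62 mm high, loose; leave it where it is. Origin at the centre of its underside.
Not all that is in view belongs to the job. What is shaped like the tray_whelk2 but blue or purple is not meant. What is shaped like the bench_whelk3 but pink is not meant.

How it is judged:
By the outcome, as a careful person would: the job done as asked, in the order asked, and still so for the second after the job is handed in, with the robot touching nothing.
Of tray_whelk1, tray_whelk2, tray_whelk3 only 1 to 3 are there at a start; the rules pass over those that are not, and their reading is None.
Of bench_whelk1, bench_whelk2, bench_whelk3 only 2 to 3 are there at a start; the rules pass over those that are not, and their reading is None.
Of pot_whelk1, pot_whelk2 only 1 to 2 are there at a start; the rules pass over those that are not, and their reading is None.
At some moment in a run one of bench_whelk1, bench_whelk2, bench_whelk3, tray_whelk1, tray_whelk2, tray_whelk3 may be knocked a few centimetres aside while the robot is not near it.
It also fails if it takes over 210 s, if anything falls off the work surface, if the arm or the gripper's body presses on something with over 40 N, if the wrist force passes 120 N, or if a joint passes its speed limit or range.

### The arm

A 7-joint arm with a two-finger parallel gripper is mounted at the origin on the work surface. World frame = base frame: x ahead of the robot, y to its left, z up, the work surface at z = 0. Lengths are in m, angles in rad, forces in N, time in s.
With the tool pointing down it reaches from about 0.4 to 0.85 m from the base axis. Payload 10.4 kg.
Tool frame: the origin (TCP) lies on the centre line of the jaws, within the pads' length; the fingertips stand 17 mm ahead of it and the grasp point (between the pads) lies 2 mm behind it (manip.tcp_to_tips is the distance from the TCP to the fingertips, in m); z points along the fingers, x is the direction in which the jaws open and shut, and the axes are right-handed (so a half turn about z gives the same grasp; the last joint's range is limited). The gripper opens to 85 mm and grips with 20 to 120 N. Pads are 22 mm wide; open, the fingers measure 114 mm over their backs; the gripper's body (76 mm by 85 mm) begins 54 mm behind the grasp point. The pads swing forward as they close: fully open they stand 13 mm farther back than shut.
Start: joints at [1.123, 0.332, -0.065, 1.46, 0.022, 1.35, -0.088], TCP at [0.258, -0.569, 0.248] pointing down, gripper open.
Joint ranges: [-2.6, 2.6], [-0.5, 2.12], [-1.47, 1.34], [0.16, 2.42], [-1.27, 4.41], [0.06, 2.06], [-2.6, 2.6]. Speed limits (rad/s): [2.22, 2.22, 2.79, 2.79, 3.14, 3.14, 3.14].

### API

Orientations are given as a unit quaternion [x, y, z, w].
In Python, from workcell import manip gives the robot as it stands.
- The arm moves only by the shell command python3 -m pendant 'ROWS' [FORCE]. ROWS is JSON, a list of rows, each a list of 3 entries, a list of its own where there are three numbers: the shift along the world's x, y, z in cm, then the turn, a rotation vector about the world's x, y, z in degrees, then the closure in counts, from 0 (fully open) to 255 (shut). A call has 1 to 12 rows; each row shifts and turns the pose as measured when the row begins; what a row does not reach is not made up. A row lasts 1/8 s, in which the tool goes at most 62.5 mm and 10.7 degrees, less where a joint would pass 70% of its speed; a pose out of reach is approached as far as the arm can. A call is refused whole if a number of a shift passes 6.25 or a number of a turn 10.7, either way. A call with a gripper value outside its range is refused whole. The fingers move at their own pace and stop on an object; FORCE is the grip in N (left out, the last holds). Time passes only in rows, so rows that do not move let the fingers close. It gives the time, the measured TCP pose, the force and the opening at its end, in the units of the state.
- manip.get_obs(): the state, without advancing time (a new reading comes with each control period).
- manip.camera(name): name is "scene" or "side" or "wrist"; returns a dict with "pixels" (480x640x3 uint8, red, green, blue), "range_z" (480x640 float32, m along the optical axis (not along the pixel's ray), 0 where there is no reading), "K" (3x3 intrinsics, pixels), "dist" ([k1, k2, p1, p2, k3] as OpenCV has them; the pictures are not rectified), "origin" and "rotation" of the camera in the world; the wrist camera has in their place "hand_eye" (4x4, takes a point from camera to tool coordinates, whose origin is the TCP and whose axes are the tool frame's). Camera axes: x right, y down, z forward; pixel columns grow to the right and rows downward; lengths in m; the calibration is good to about 2 mm. A picture is of the moment at which its call begins: read the wrist's pose just before it.
- manip.hand_in(): hands the job in, once; it reports no verdict.
The state is a dict: "clock": time; "joint_pos": joint angles; "joint_velocities": joint speeds; "tau": joint torques, N m; "position": TCP position; "ee_rot": TCP orientation; "ft_force": force on the tool from outside, world axes, zero at the start; "torque": the same for the moment, N m; "grip_width": opening from 0.0 (shut) to 1.0 (fully open).
Only numpy, scipy, OpenCV 4.12 (cv2) and the standard library are available. Lean on these libraries where they do the work, as an engineer would, in place of code of your own. Each camera call takes 0.05 s, during which the arm holds its last target.

## Working session

There is one attempt and no reset: what is moved stays moved. The work goes in short steps, Python scripts to look and compute and a shell command to move; the robot and the scene stay as the last step left them, time stands still between calls to the robot, and variables do not carry over. Pictures are saved under pics/ and viewed, and the job is handed in when it is done.

```bash
ls; mkdir -p pics; python3 - <<'E'
from workcell import manip
import cv2
o=manip.get_obs();print(o)
for n in("scene","side","wrist"):
    c=manip.camera(n);cv2.imwrite(f"pics/{n}0.png",c["pixels"][:,:,::-1]);print(n,c["K"].tolist(),c["dist"],c.get("origin"),c.get("rotation"),c.get("hand_eye"))
E
```

```text
pics
{'clock': 0.0, 'joint_pos': array([ 1.12339892,  0.33287214, -0.06472182,  1.46098333,  0.02159023,
        1.34987611, -0.08848461]), 'joint_velocities': array([-0.00125126, -0.00095275,  0.00067806, -0.00209106,  0.00194683,
       -0.00018435,  0.00191563]), 'tau': array([-5.90891268e-04, -6.25444508e+01,  4.88448911e-02, -3.91605878e+01,
        1.61494338e-02,  9.90996079e-03,  1.34412767e-05]), 'position': array([ 0.25744579, -0.56911606,  0.24749573]), 'ee_rot': array([ 8.40293474e-01, -5.42131309e-01, -6.20033443e-04, -3.69653205e-04]), 'ft_force': array([-0.56438937, -0.5010926 ,  0.26859543]), 'torque': array([ 0.000417 ,  0.021728 , -0.0424003]), 'grip_width': 1.0019306729781225}
scene [[519.3154831402885, 0.0, 317.96076776227545], [0.0, 519.3154831402885, 235.84751117956705], [0.0, 0.0, 1.0]] [-0.02810481  0.          0.          0.          0.        ] [1.0883455  0.95248551 0.96719235] [ 0.23382918  0.86355173 -0.43105714 -0.11743965] None
side [[434.6497773358938, 0.0, 325.2871983523169], [0.0, 434.6497773358938, 237.7940577883022], [0.0, 0.0, 1.0]] [-0.02787587  0.          0.          0.          0.        ] [ 0.34195544 -0.95078706  0.79641237] [ 0.89970905 -0.0730307   0.03443221 -0.42895754] None
wrist [[397.45911908839867, 0.0, 317.1148974597835], [0.0, 397.45911908839867, 242.81073924096262], [0.0, 0.0, 1.0]] [0.0175611 0.        0.        0.        0.       ] None None [[ 9.99999440e-01  1.05801941e-03 -1.87199419e-05  4.69242794e-04]
 [-1.00286410e-03  9.53217183e-01  3.02284627e-01 -7.60862037e-02]
 [ 3.37667175e-04 -3.02284439e-01  9.53217711e-01 -1.25953195e-01]
 [ 0.00000000e+00  0.00000000e+00  0.00000000e+00  1.00000000e+00]]
```

View pics/scene0.png

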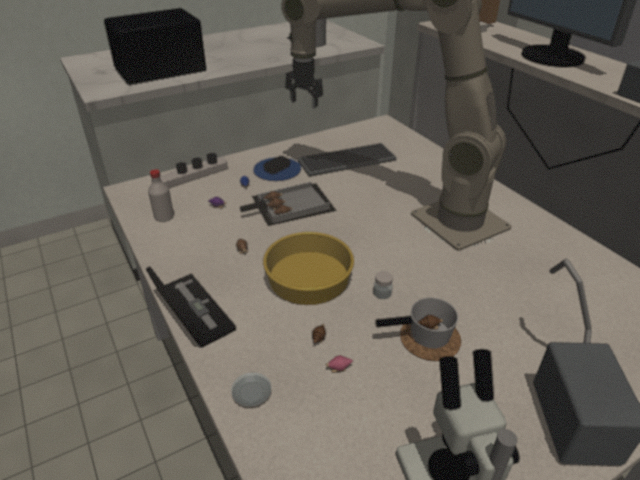

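View pics/side0.png

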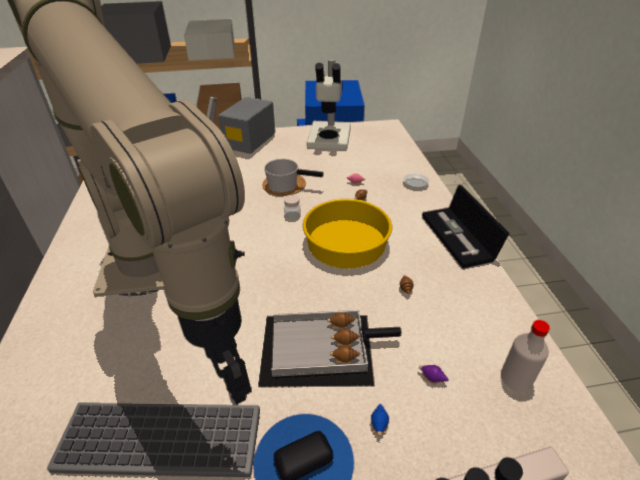

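View pics/wrist0.png

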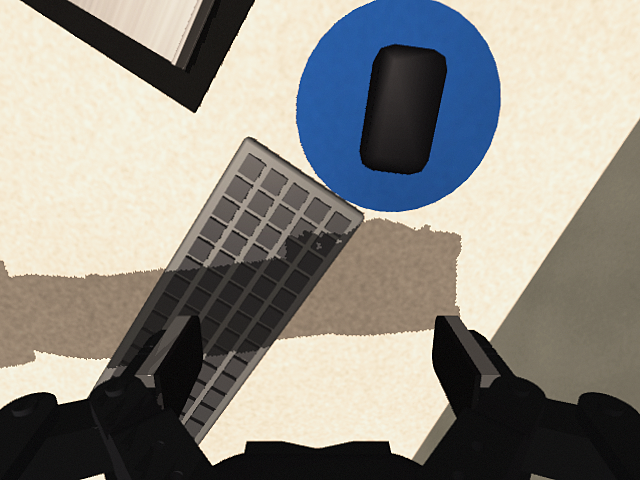

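```bash
cat > h.py <<'E'
from workcell import manip
import cv2, numpy as np
from scipy.spatial.transform import Rotation as R
def cam(n):
    o=manip.get_obs(); c=manip.camera(n)
    if n=="wrist":
        T=np.eye(4);T[:3,:3]=R.from_quat(o["ee_rot"]).as_matrix();T[:3,3]=o["position"];T=T@c["hand_eye"]
        c["Rm"],c["t"]=T[:3,:3],T[:3,3]
    else: c["Rm"],c["t"]=R.from_quat(c["rotation"]).as_matrix(),np.array(c["origin"])
    u,v=np.meshgrid(np.arange(640),np.arange(480))
    p=cv2.undistortPoints(np.stack([u,v],-1).reshape(-1,1,2).astype(np.float64),c["K"],np.array(c["dist"])).reshape(480,640,2)
    c["rays"]=np.dstack([p,np.ones((480,640))])@c["Rm"].T
    c["P"]=c["t"]+c["rays"]*c["range_z"][...,None]
    c["hsv"]=cv2.cvtColor(c["pixels"],cv2.COLOR_RGB2HSV)
    return c
def ray(c,u,v,z):
    d=c["rays"][int(v),int(u)]; return c["t"]+d*(z-c["t"][2])/d[2]
def save(c,name,crop=None,s=1):
    im=c["pixels"][:,:,::-1]
    if crop: x0,y0,x1,y1=crop; im=im[y0:y1,x0:x1]
    cv2.imwrite("pics/"+name,cv2.resize(im,None,fx=s,fy=s,interpolation=cv2.INTER_CUBIC))
def browns(c,minA=25,lo=(4,90,30),hi=(17,255,220),show=True):
    m=cv2.inRange(c["hsv"],lo,hi); n,l,st,ce=cv2.connectedComponentsWithStats(m)
    for i in range(1,n):
        if st[i,4]<minA: continue
        k=(l==i)&(c["range_z"]>0); P=c["P"][k]
        if len(P)<5: continue
        w=P[:,:2]-np.median(P[:,:2],0);e,V=np.linalg.eigh(w.T@w/len(w)); a=V[:,1]
        pr=w@a
        print("px",ce[i].round(),"A",st[i,4],"xyz med",np.median(P,0).round(3),"mid",((P.min(0)+P.max(0))/2).round(3),"zmax",P[:,2].max().round(3),"axis",np.degrees(np.arctan2(a[1],a[0])).round(0),"len",(pr.max()-pr.min()).round(3))
def st():
    o=manip.get_obs();r=R.from_quat(o["ee_rot"]).as_matrix()
    print("t",round(o["clock"],2),"p",o["position"].round(4),"jawx",r[:,0].round(3),"z",r[:,2].round(3),"f",o["ft_force"].round(1),"g",round(o["grip_width"],3),"q",o["joint_pos"].round(2))
E
python3 - <<'E'
from h import *
for n in("scene","side"):
    c=cam(n);print(n);browns(c)
    if n=="side":
        save(c,"side_c.png",(230,140,530,460),2)
        # yellow basin
        m=cv2.inRange(c["hsv"],(20,150,80),(30,255,255))>0
        P=c["P"][m&(c["range_z"]>0)];r=P[P[:,2]>.06];print("basin rim",r.min(0),r.max(0))
        np.save("side.npy",c["P"])
E
```

```text
scene
px [489.  10.] A 339 xyz med [-0.669 -0.647  0.433] mid [-0.667 -0.648  0.432] zmax 0.481 axis -178.0 len 0.124
px [277. 203.] A 191 xyz med [ 0.485 -0.347  0.034] mid [ 0.482 -0.349  0.033] zmax 0.046 axis 85.0 len 0.12
px [241. 244.] A 63 xyz med [ 0.672 -0.204  0.028] mid [ 0.671 -0.207  0.026] zmax 0.036 axis 99.0 len 0.032
px [430. 321.] A 183 xyz med [0.398 0.322 0.032] mid [0.393 0.318 0.028] zmax 0.044 axis 152.0 len 0.057
px [430. 346.] A 881 xyz med [0.442 0.374 0.002] mid [0.49  0.429 0.151] zmax 0.305 axis -166.0 len 0.349
px [318. 334.] A 144 xyz med [0.653 0.214 0.027] mid [0.651 0.211 0.023] zmax 0.037 axis -154.0 len 0.046
side
px [200.  59.] A 1695 xyz med [0.066 1.183 0.172] mid [0.078 0.722 0.285] zmax 0.637 axis 46.0 len 1.488
px [35. 67.] A 95 xyz med [-0.628  1.209  0.173] mid [-0.376  0.651  0.367] zmax 0.583 axis 114.0 len 1.749
px [218.  98.] A 1003 xyz med [ 0.15   1.301 -0.04 ] mid [ 0.152  1.023 -0.01 ] zmax 0.153 axis 87.0 len 0.943
px [ 71. 151.] A 86 xyz med [-0.595  1.154 -0.21 ] mid [-0.326  0.556  0.085] zmax 0.404 axis 114.0 len 1.473
px [ 80. 178.] A 29 xyz med [-0.632  1.218 -0.4  ] mid [-0.631  1.234 -0.41 ] zmax -0.393 axis 106.0 len 0.08
px [286. 187.] A 317 xyz med [0.429 0.304 0.001] mid [0.406 0.321 0.025] zmax 0.055 axis -176.0 len 0.148
px [361. 194.] A 96 xyz med [0.643 0.191 0.024] mid [0.644 0.195 0.017] zmax 0.036 axis -165.0 len 0.047
px [406. 284.] A 180 xyz med [ 0.663 -0.226  0.026] mid [ 0.665 -0.22   0.017] zmax 0.037 axis 93.0 len 0.059
px [343. 338.] A 962 xyz med [ 0.476 -0.366  0.031] mid [ 0.477 -0.352  0.024] zmax 0.044 axis 85.0 len 0.136
px [378. 432.] A 38 xyz med [ 0.5   -0.575  0.007] mid [ 0.505 -0.574  0.01 ] zmax 0.022 axis 160.0 len 0.024
basin rim [ 0.21454599 -0.1349552   0.06002231] [0.67808257 0.62063588 0.10209438]
```

View pics/side_c.png

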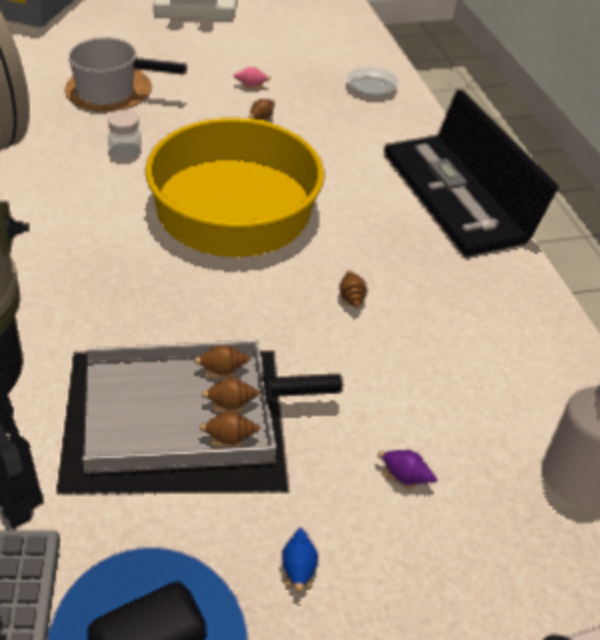

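```bash
python3 -m pendant '[[[4.1,3.5,0],[0,0,7.1],0],[[4.1,3.5,0],[0,0,7.1],0],[[4.1,3.5,0],[0,0,7.1],0],[[4.1,3.5,0],[0,0,7.1],0],[[4.1,3.5,0],[0,0,7.1],0],[[4.1,3.5,0],[0,0,7.1],0],[[4.1,3.5,0],[0,0,7.1],0],[[4.1,3.5,0],[0,0,7.1],0],[[4.1,3.5,0],[0,0,7.1],0],[[4.1,3.5,0],[0,0,7.1],0]]' 30
python3 - <<'E'
from h import *
st();c=cam("wrist");save(c,"w1.png");browns(c)
c=cam("side");m=cv2.inRange(c["hsv"],(20,150,80),(32,255,255)).astype(bool)&(c["range_z"]>0)
P=c["P"];m&=(P[...,0]>.3)&(P[...,0]<.75)&(abs(P[...,1])<.25)
Q=P[m];r=Q[(Q[:,2]>.06)]
from scipy.optimize import least_squares
s=least_squares(lambda p:np.hypot(r[:,0]-p[0],r[:,1]-p[1])-.118,[.5,0],loss='soft_l1',f_scale=.003);print("basin",s.x,s.cost,r.max(0),r.min(0))
c=cam("scene");P=c["P"];m=cv2.inRange(c["hsv"],(20,130,60),(32,255,255)).astype(bool)&(c["range_z"]>0)
m&=(P[...,0]>.3)&(P[...,0]<.75)&(abs(P[...,1])<.25)
Q=P[m];r=Q[(Q[:,2]>.06)]
s=least_squares(lambda p:np.hypot(r[:,0]-p[0],r[:,1]-p[1])-.118,[.5,0],loss='soft_l1',f_scale=.003);print("basin",s.x,s.cost,r.max(0),r.min(0))
save(c,"scene1.png")
E
```

```text
clock: 1.5
position: [0.6731, -0.2117, 0.2474]
ee_rot: [0.998, 0.06, -0.0, 0.002]
ft_force: [0.7, -0.2, 0.1]
grip_width: 1.002
t 1.5 p [ 0.6731 -0.2117  0.2474] jawx [ 0.993  0.12  -0.   ] z [-0.    -0.004 -1.   ] f [ 0.7 -0.2  0.1] g 1.002 q [ 0.53  0.55 -0.46  1.19  0.24  1.45  0.22]
px [312. 208.] A 1706 xyz med [ 0.667 -0.213  0.029] mid [ 0.667 -0.221  0.018] zmax 0.038 axis 82.0 len 0.071
px [ 99. 281.] A 1371 xyz med [ 0.484 -0.303  0.036] mid [ 0.47  -0.308  0.026] zmax 0.044 axis 179.0 len 0.062
px [125. 287.] A 130 xyz med [ 0.503 -0.309  0.032] mid [ 0.503 -0.312  0.03 ] zmax 0.036 axis 84.0 len 0.019
px [134. 289.] A 87 xyz med [ 0.51  -0.311  0.028] mid [ 0.511 -0.312  0.027] zmax 0.031 axis 111.0 len 0.01
px [101. 346.] A 3063 xyz med [ 0.48  -0.368  0.034] mid [ 0.524 -0.318  0.146] zmax 0.287 axis 66.0 len 0.275
px [260. 416.] A 196 xyz med [ 0.638 -0.459  0.007] mid [ 0.641 -0.467  0.011] zmax 0.024 axis 158.0 len 0.048
basin [ 0.5558284  -0.01071998] 0.0021113180799870617 [0.67786089 0.11420287 0.07299533] [ 0.43253352 -0.13344398  0.06002082]
basin [ 0.55974212 -0.00323288] 0.0017395697069704813 [0.68184207 0.11933747 0.07345962] [ 0.43718263 -0.12645663  0.06001556]
```

View pics/w1.png

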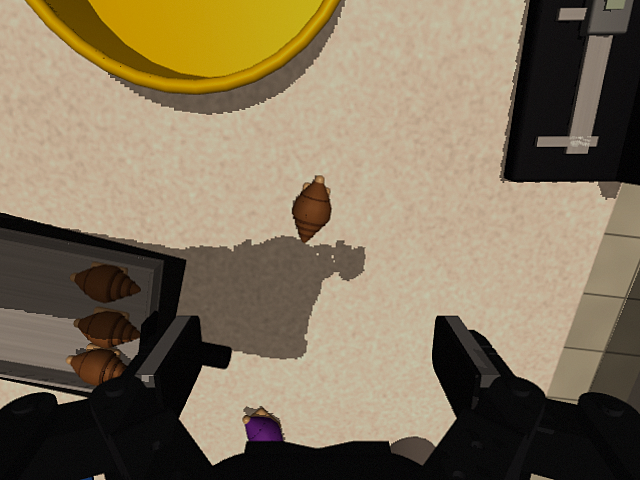

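View pics/scene1.png

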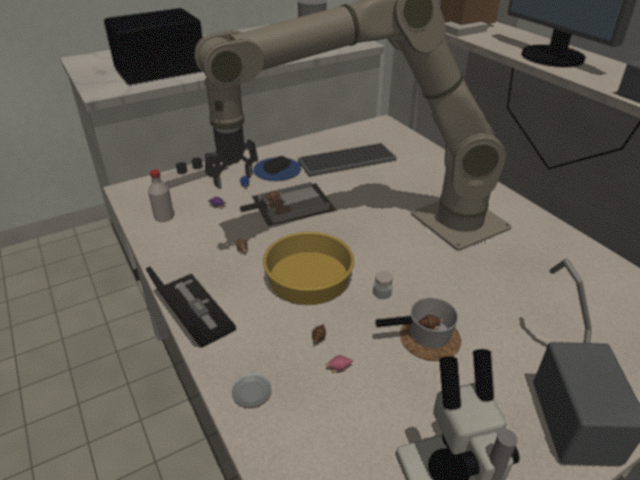

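```bash
python3 - <<'E'
from h import *
c=cam("wrist");a=ray(c,318,177,.018);b=ray(c,305,241,.018);print(a,b,(a+b)/2,np.degrees(np.arctan2(*(a-b)[[1,0]])))
# tray/mat from wrist & side: dark mat points
c=cam("side");P=c["P"];save(c,"s2.png",(200,280,460,420),3)
for p in [(273,316),(361,312),(368,372),(270,376),(400,332),(399,328)]:print(p,P[p[1],p[0]].round(3),ray(c,*p,.003).round(3))
E
```

```text
[ 0.67013868 -0.1835053   0.018     ] [ 0.66550052 -0.24409407  0.018     ] [ 0.6678196  -0.21379969  0.018     ] 85.6224607030565
(273, 316) [ 0.329 -0.253 -0.   ] [ 0.329 -0.256  0.003]
(361, 312) [ 0.539 -0.274 -0.   ] [ 0.538 -0.277  0.003]
(368, 372) [ 0.516 -0.441  0.002] [ 0.515 -0.442  0.003]
(270, 376) [ 0.311 -0.417  0.001] [ 0.311 -0.418  0.003]
(400, 332) [ 0.6   -0.379  0.041] [ 0.613 -0.35   0.003]
(399, 328) [ 0.6   -0.37   0.043] [ 0.614 -0.339  0.003]
```

View pics/s2.png

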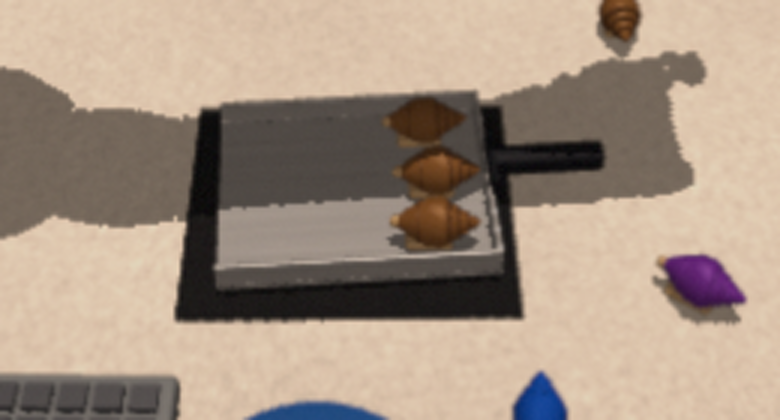

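```bash
python3 -m pendant '[[[-0.3,-0.1,-5],[0,0,-5.5],0],[[-0.2,-0.1,-5],[0,0,-5.5],0],[[0,0,-5],[0,0,0],0],[[0,0,-4],[0,0,0],0],[[0,0,-2],[0,0,0],0],[[0,0,0],[0,0,0],0]]' 30
python3 -c "
from h import *
st()
c=cam('wrist');save(c,'w2.png')"
```

```text
clock: 2.5
position: [0.6616, -0.2273, 0.0352]
ee_rot: [0.999, -0.05, 0.001, 0.006]
ft_force: [0.4, -0.8, -0.1]
grip_width: 1.001
t 2.5 p [ 0.6616 -0.2273  0.0352] jawx [ 0.995 -0.1    0.003] z [ 0.001 -0.012 -1.   ] f [ 0.4 -0.8 -0.1] g 1.001 q [ 0.52  0.7  -0.38  1.43  0.29  1.07 -0.02]
```

View pics/w2.png

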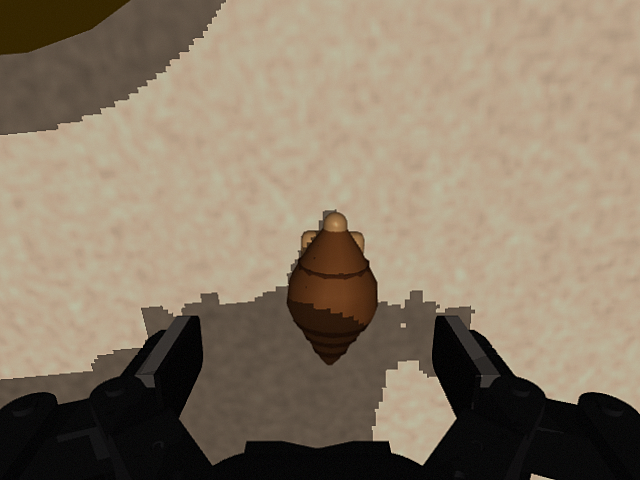

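```bash
python3 -m pendant '[[[0.6,1.3,-0.6],[0.7,0,0],0],[[0,0,-0.6],[0,0,0],0],[[0,0,0],[0,0,0],0]]' 30
python3 -c "
from h import *
st()"
```

```text
clock: 2.92
position: [0.6713, -0.2139, 0.0281]
ee_rot: [0.999, -0.05, 0.005, 0.0]
ft_force: [-1.5, -0.3, -0.3]
grip_width: 1.003
t 2.92 p [ 0.6713 -0.2139  0.0281] jawx [ 0.995 -0.1    0.009] z [ 0.009 -0.001 -1.   ] f [-1.5 -0.3 -0.3] g 1.003 q [ 0.51  0.71 -0.39  1.42  0.29  1.06 -0.03]
```

```bash
python3 -m pendant '[[[-0.3,0,-0.6],[0,0,0],0],[[0,0,0],[0,0,0],255],[[0,0,0],[0,0,0],255],[[0,0,0],[0,0,0],255],[[0,0,0],[0,0,0],255],[[0,0,0],[0,0,0],255],[[0,0,3],[0,0,0],255],[[0,0,5],[0,0,0],255],[[0,0,4],[0,0,0],255],[[0,0,0],[0,0,0],255]]' 30
python3 -c "
from h import *
st()
c=cam('wrist');save(c,'w3.png');
c=cam('side');save(c,'s3.png',(200,120,480,420),2)"
```

```text
clock: 4.18
position: [0.6673, -0.2139, 0.1451]
ee_rot: [0.999, -0.05, 0.004, 0.0]
ft_force: [-0.8, 0.5, 0.6]
grip_width: 0.399
t 4.17 p [ 0.6673 -0.2139  0.1451] jawx [ 0.995 -0.1    0.008] z [ 0.008 -0.001 -1.   ] f [-0.8  0.5  0.6] g 0.399 q [ 0.53  0.59 -0.41  1.35  0.24  1.24 -0.  ]
```

View pics/w3.png

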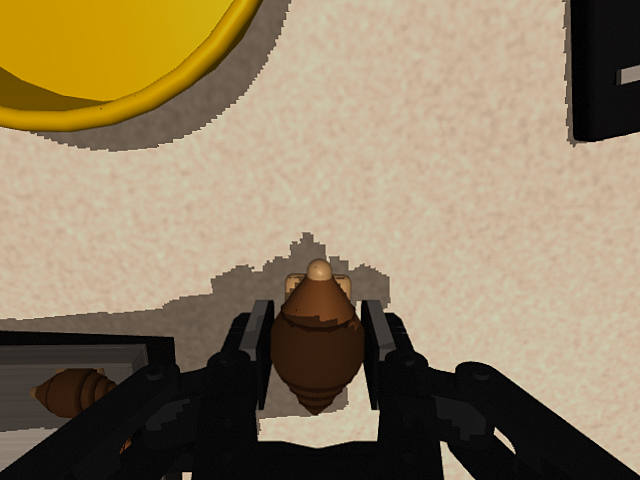

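View pics/s3.png

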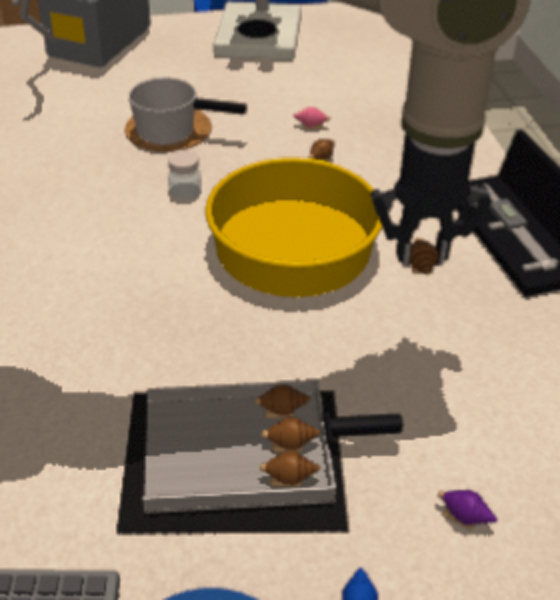

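```bash
python3 - <<'E'
from h import *
c=cam("side")
pts=[ray(c,*p,.003) for p in[(268.5,316.5),(367,316),(373.5,385),(259.5,385)]]
print(np.round(pts,3),"centre",np.mean(pts,0))
ax=(pts[1]-pts[0]+pts[2]-pts[3]);print(np.degrees(np.arctan2(ax[1],ax[0])),np.linalg.norm(ax)/2)
P=c["P"]
# tray handle: dark points z .03-.06
k=(P[...,2]>.03)&(P[...,2]<.06)&(P[...,0]>.53)&(P[...,0]<.7)&(P[...,1]<-.28)&(P[...,1]>-.42)&(c["hsv"][...,2]<60)
Q=P[k];print(len(Q),Q.min(0),Q.max(0));w=Q[:,:2]-Q[:,:2].mean(0);print(Q.mean(0),np.linalg.svd(w,full_matrices=False)[2][0])
browns(c)
E
```

```text
[[ 0.317 -0.254  0.003]
 [ 0.549 -0.292  0.003]
 [ 0.518 -0.473  0.003]
 [ 0.288 -0.436  0.003]] centre [ 0.41812597 -0.3635262   0.003     ]
-9.272079591738443 0.2344281338371105
282 [ 0.53010845 -0.38117066  0.03000842] [ 0.6026438  -0.35599388  0.04577028]
[ 0.56567825 -0.37116996  0.0392339 ] [-0.99560258  0.09367769]
px [69. 63.] A 2103 xyz med [-0.513  1.284  0.173] mid [-0.353  0.863  0.245] zmax 0.554 axis 121.0 len 2.156
px [208. 108.] A 1647 xyz med [ 0.084  1.306 -0.057] mid [0.103 0.828 0.102] zmax 0.539 axis 107.0 len 2.085
px [ 78. 150.] A 227 xyz med [-0.562  1.158 -0.21 ] mid [-0.388  0.747 -0.028] zmax 0.378 axis 115.0 len 1.774
px [286. 187.] A 320 xyz med [0.428 0.305 0.001] mid [0.406 0.321 0.024] zmax 0.052 axis -176.0 len 0.147
px [361. 194.] A 95 xyz med [0.643 0.19  0.025] mid [0.644 0.196 0.017] zmax 0.035 axis -165.0 len 0.046
px [411. 249.] A 190 xyz med [ 0.659 -0.227  0.144] mid [ 0.664 -0.218  0.139] zmax 0.156 axis 96.0 len 0.059
px [343. 338.] A 970 xyz med [ 0.476 -0.366  0.031] mid [ 0.477 -0.361  0.024] zmax 0.044 axis 84.0 len 0.12
px [378. 432.] A 40 xyz med [ 0.5   -0.575  0.006] mid [ 0.505 -0.573  0.01 ] zmax 0.022 axis 154.0 len 0.025
```

```bash
python3 -m pendant '[[[-4.6,-1.75,0],[0,0,0],255],[[-4.6,-1.75,0],[0,0,0],255],[[-4.6,-1.75,0],[0,0,0],255],[[-4.6,-1.75,0],[0,0,0],255],[[-4.6,-1.75,0],[0,0,0],255],[[-4.6,-1.75,-3],[0,0,0],255],[[0,0,-3],[0,0,0],255],[[0,0,0],[0,0,0],255]]' 30
python3 -c "
from h import *
st();c=cam('wrist');save(c,'w4.png')"
```

```text
clock: 5.32
position: [0.3727, -0.3173, 0.066]
ee_rot: [0.999, -0.051, -0.008, -0.006]
ft_force: [-1.1, 0.4, 1.0]
grip_width: 0.401
t 5.33 p [ 0.3727 -0.3173  0.066 ] jawx [ 0.995 -0.102 -0.016] z [-0.015  0.012 -1.   ] f [-1.1  0.4  1. ] g 0.401 q [ 0.95  0.27 -0.38  1.97  0.12  0.94  0.42]
```

View pics/w4.png

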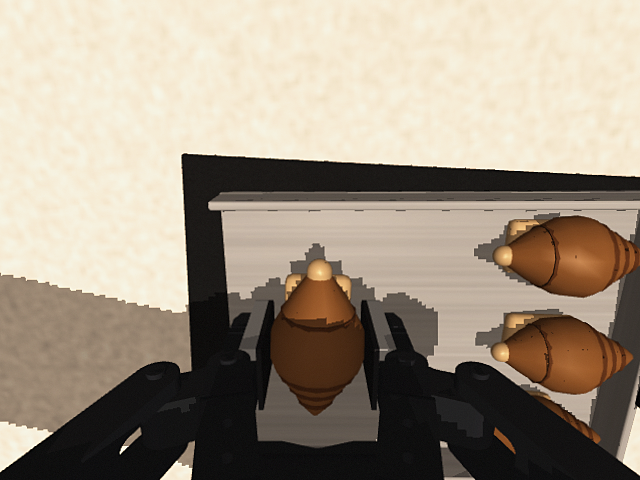

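```bash
python3 -m pendant '[[[1.6,0.1,0],[-0.7,-0.9,0],255],[[0,0,-1.5],[0,0,0],255],[[0,0,-1.2],[0,0,0],255],[[0,0,0],[0,0,0],255]]' 30
python3 -c "
from h import *
st()"
```

```text
clock: 5.88
position: [0.3933, -0.3162, 0.0401]
ee_rot: [0.999, -0.049, 0.003, 0.002]
ft_force: [-0.2, -0.3, 0.6]
grip_width: 0.4
t 5.88 p [ 0.3933 -0.3162  0.0401] jawx [ 0.995 -0.098  0.006] z [ 0.006 -0.003 -1.   ] f [-0.2 -0.3  0.6] g 0.4 q [ 0.92  0.32 -0.37  1.97  0.15  0.87  0.37]
```

Lower the rest, release half open and rise.

```bash
python3 -m pendant '[[[-0.4,0,-0.7],[0,0,0],255],[[0,0,0],[0,0,0],255],[[0,0,0],[0,0,100],90],[[0,0,0],[0,0,0],90]]' 30;  python3 -m pendant '[[[-0.2,0,-0.5],[0,0,0],255],[[0,0,0],[0,0,0],255],[[0,0,0],[0,0,0],90],[[0,0,0],[0,0,0],90],[[0,0,0],[0,0,0],90],[[0,0,4],[0,0,0],90],[[0,0,6],[0,0,0],90],[[0,0,4],[0,0,0],0],[[0,0,0],[0,0,0],0]]' 30
python3 -c "
from h import *
st();c=cam('wrist');save(c,'w5.png');browns(c)"
```

```text
clock: 7.0
position: [0.3907, -0.3161, 0.1799]
ee_rot: [0.999, -0.049, 0.003, 0.002]
ft_force: [-0.9, 0.0, -0.2]
grip_width: 0.998
t 7.0 p [ 0.3907 -0.3161  0.1799] jawx [ 0.995 -0.099  0.007] z [ 0.006 -0.004 -1.   ] f [-0.9  0.  -0.2] g 0.998 q [ 0.96  0.14 -0.4   1.86  0.06  1.15  0.44]
px [443. 205.] A 2905 xyz med [ 0.478 -0.307  0.036] mid [ 0.486 -0.313  0.025] zmax 0.044 axis 173.0 len 0.072
px [316. 229.] A 2602 xyz med [ 0.39  -0.315  0.036] mid [ 0.389 -0.323  0.025] zmax 0.045 axis 82.0 len 0.072
px [443. 267.] A 2614 xyz med [ 0.478 -0.354  0.035] mid [ 0.484 -0.364  0.025] zmax 0.044 axis 172.0 len 0.068
px [423. 317.] A 1762 xyz med [ 0.463 -0.394  0.033] mid [ 0.471 -0.365  0.094] zmax 0.181 axis 150.0 len 0.121
px [611. 357.] A 414 xyz med [ 0.627 -0.459  0.007] mid [ 0.636 -0.467  0.012] zmax 0.024 axis -140.0 len 0.028out of range: row 3 has 100, outside -10.7 to 10.7
```

View pics/w5.png

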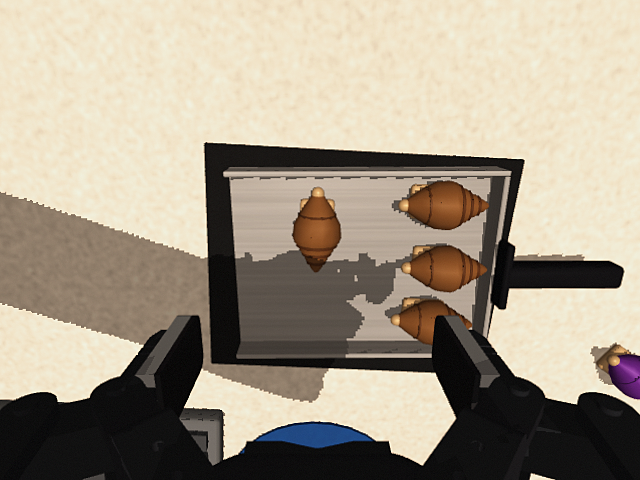

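```bash
python3 -m pendant '[[[2.2,4.3,0.5],[0,0,9.7],0],[[2.2,4.3,0.5],[0,0,9.7],0],[[2.2,4.3,0.5],[0,0,9.7],0],[[2.2,4.3,0.5],[0,0,9.7],0],[[2.2,4.3,0.5],[0,0,9.7],0],[[2.2,4.3,0.5],[0,0,9.7],0],[[2.2,4.3,0.5],[0,0,9.7],0],[[2.2,4.3,0.5],[0,0,9.7],0],[[2.2,4.3,0.5],[0,0,9.7],0],[[2.2,4.3,0.5],[0,0,9.7],0],[[2.2,4.3,0],[0,0,9.7],0],[[2.2,4.3,0],[0,0,9.7],0]]' 30
python3 -c "
from h import *
st();c=cam('wrist');save(c,'w6.png');browns(c)"
```

```text
clock: 8.55
position: [0.6523, 0.2129, 0.2118]
ee_rot: [0.545, 0.838, -0.008, -0.004]
ft_force: [0.1, -0.7, 0.8]
grip_width: 1.002
t 8.55 p [0.6523 0.2129 0.2118] jawx [-0.405  0.914 -0.003] z [-0.014 -0.009 -1.   ] f [ 0.1 -0.7  0.8] g 1.002 q [ 0.17  0.65 -0.87  1.27  0.48  1.45  1.32]
px [527.  21.] A 1770 xyz med [0.452 0.296 0.003] mid [0.463 0.294 0.029] zmax 0.059 axis 60.0 len 0.039
px [597.  66.] A 4041 xyz med [0.457 0.361 0.003] mid [0.464 0.348 0.034] zmax 0.069 axis 120.0 len 0.11
px [309. 206.] A 2051 xyz med [0.642 0.2   0.029] mid [0.648 0.202 0.018] zmax 0.037 axis -141.0 len 0.07
px [392. 260.] A 80 xyz med [0.662 0.288 0.007] mid [0.659 0.289 0.007] zmax 0.015 axis -176.0 len 0.022
px [392. 285.] A 54 xyz med [0.677 0.294 0.022] mid [0.681 0.298 0.011] zmax 0.024 axis 47.0 len 0.018
```

View pics/w6.png

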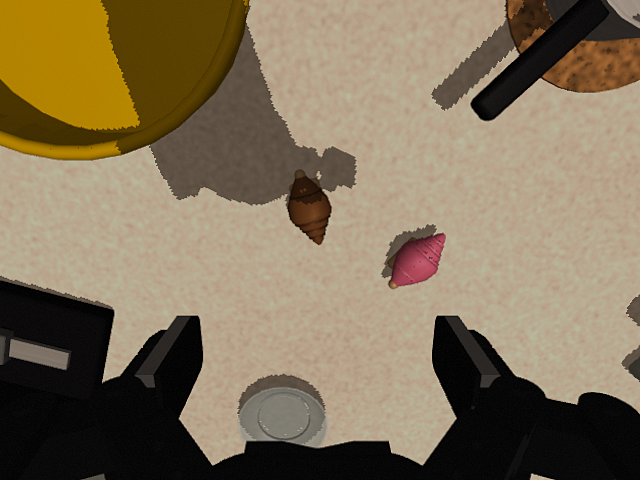

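```bash
python3 - <<'E'
from h import *
c=cam("wrist");a=ray(c,299,172,.018);b=ray(c,320,244,.018);print(a,b,(a+b)/2,np.degrees(np.arctan2(*(a-b)[[1,0]])),np.linalg.norm(a-b))
E
```

```text
[0.62151657 0.18992047 0.018     ] [0.66881433 0.23035987 0.018     ] [0.64516545 0.21014017 0.018     ] -139.46968979959556 0.06222879529488616
```

```bash
python3 -m pendant '[[[-0.7,-0.4,-4],[0.5,-0.8,8.3],0],[[0,0,-4],[0,0,8.3],0],[[0,0,-4],[0,0,0],0],[[0,0,-3],[0,0,0],0],[[0,0,0],[0,0,0],0]]' 30
python3 -c "
from h import *
st();c=cam('wrist');save(c,'w7.png')"
```

```text
clock: 9.28
position: [0.6395, 0.2134, 0.0484]
ee_rot: [0.411, 0.912, -0.002, -0.006]
ft_force: [0.0, -0.6, 1.0]
grip_width: 0.997
t 9.28 p [0.6395 0.2134 0.0484] jawx [-0.662  0.75   0.009] z [-0.012  0.001 -1.   ] f [ 0.  -0.6  1. ] g 0.997 q [ 0.19  0.79 -0.86  1.47  0.61  1.18  1.53]
```

View pics/w7.png

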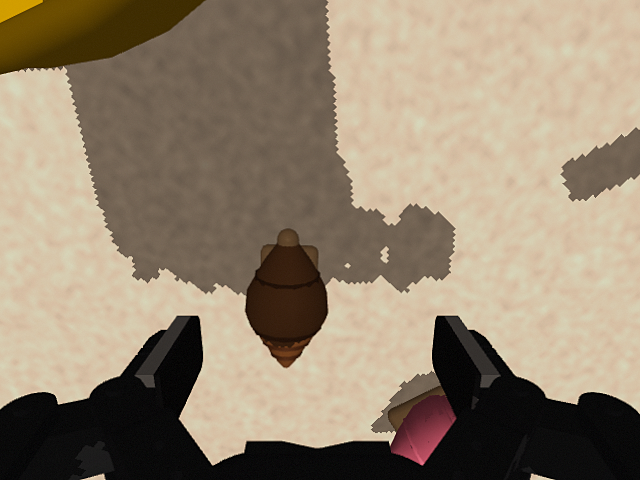

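```bash
python3 - <<'E'
from h import *
c=cam("wrist")
T=np.eye(3)
def loc(u,v,z):
    p=ray(c,u,v,z);d=p[:2]-np.array([.6451,.2095]);j=np.array([-.662,.75]);y=np.array([.75,.662]);return p.round(4),(d@j).round(4),(d@y).round(4)
for p in [(287,228,.018),(286,367,.018),(373,430,0),(388,418,.008),(395,450,.018),(440,375,.002)]:print(p,loc(*p))
c=cam("side");save(c,"s7.png",(300,150,440,250),5)
c=cam("scene");save(c,"sc7.png",(250,270,410,400),5)
E
```

```text
(287, 228, 0.018) (array([0.622 , 0.1815, 0.018 ]), np.float64(-0.0057), np.float64(-0.0359))
(286, 367, 0.018) (array([0.673, 0.224, 0.018]), np.float64(-0.0076), np.float64(0.0306))
(373, 430, 0) (array([0.6824, 0.2923, 0.    ]), np.float64(0.0374), np.float64(0.0828))
(388, 418, 0.008) (array([0.6674, 0.2869, 0.008 ]), np.float64(0.0433), np.float64(0.068))
(395, 450, 0.018) (array([0.6737, 0.2955, 0.018 ]), np.float64(0.0456), np.float64(0.0784))
(440, 375, 0.002) (array([0.6337, 0.2928, 0.002 ]), np.float64(0.07), np.float64(0.0466))
```

View pics/sc7.png

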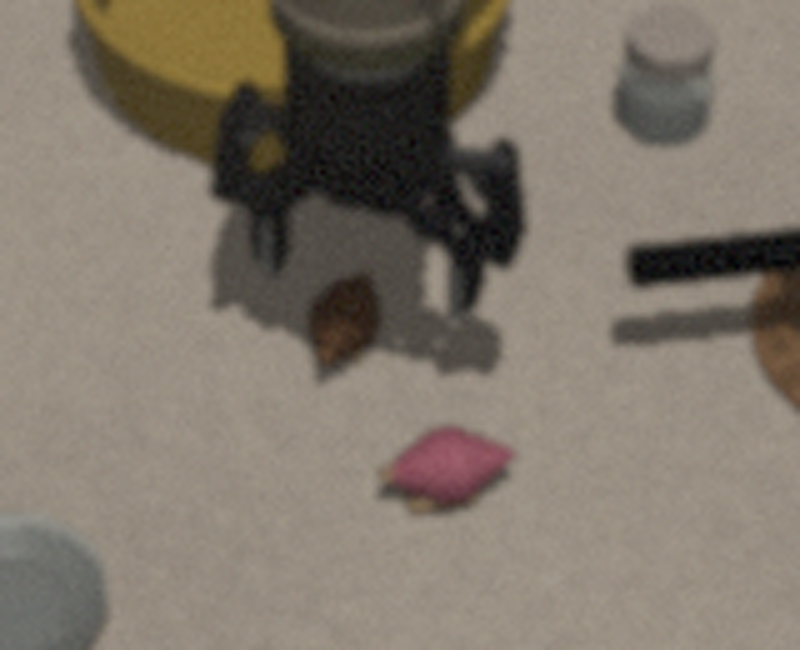

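```bash
python3 -m pendant '[[[0.8,-1.1,-1],[0,-0.7,0],0],[[0,0,-0.8],[0,0,0],0],[[0,0,0],[0,0,0],0]]' 30
python3 -c "
from h import *
st();c=cam('wrist');save(c,'w8.png')"
```

```text
clock: 9.85
position: [0.6521, 0.2029, 0.0366]
ee_rot: [0.412, 0.911, 0.004, 0.004]
ft_force: [-0.1, 0.1, -0.4]
grip_width: 1.004
t 9.85 p [0.6521 0.2029 0.0366] jawx [-0.661  0.75  -0.005] z [ 0.012  0.004 -1.   ] f [-0.1  0.1 -0.4] g 1.004 q [ 0.2   0.8  -0.85  1.47  0.63  1.15  1.54]
```

View pics/w8.png

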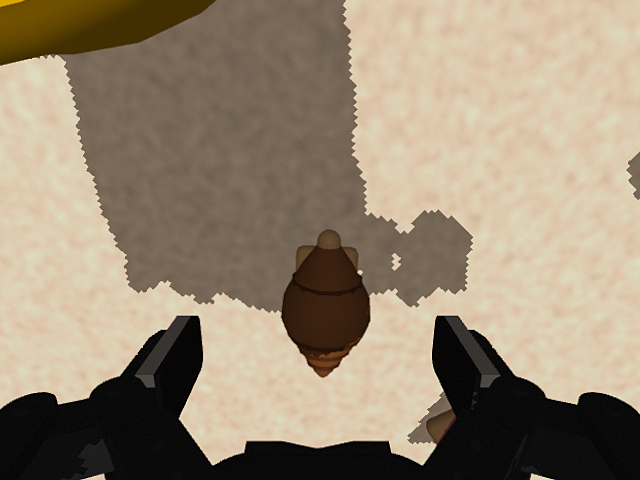

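Centred near enough; lower, close, lift.

```bash
python3 -m pendant '[[[-0.4,0,-0.7],[0,0.7,0],0],[[0,0,-0.6],[0,0,0],0],[[0,0,0],[0,0,0],255],[[0,0,0],[0,0,0],255],[[0,0,0],[0,0,0],255],[[0,0,0],[0,0,0],255],[[0,0,0],[0,0,0],255],[[0,0,3],[0,0,0],255],[[0,0,5],[0,0,0],255],[[0,0,5],[0,0,0],255],[[0,0,0],[0,0,0],255]]' 30
python3 -c "
from h import *
st();c=cam('wrist');save(c,'w9.png')"
```

```text
clock: 11.28
position: [0.6471, 0.2033, 0.1568]
ee_rot: [0.411, 0.911, 0.002, -0.002]
ft_force: [0.1, -0.2, -0.6]
grip_width: 0.398
t 11.28 p [0.6471 0.2033 0.1568] jawx [-0.662  0.75   0.005] z [-0.002  0.004 -1.   ] f [ 0.1 -0.2 -0.6] g 0.398 q [ 0.23  0.68 -0.92  1.38  0.54  1.34  1.6 ]
```

View pics/w9.png

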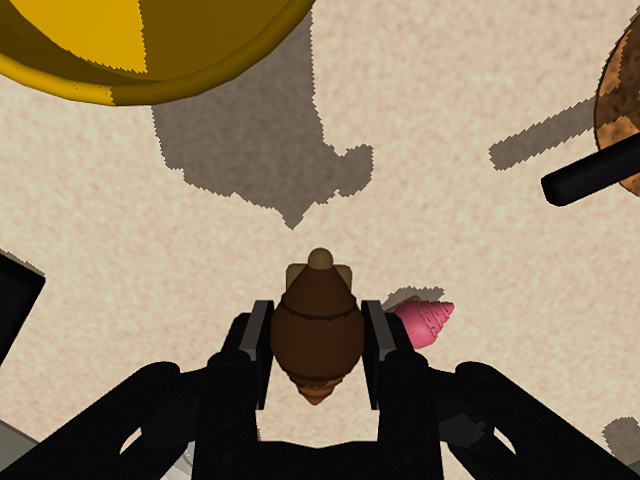

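```bash
python3 -m pendant '[[[-1.9,-4.2,0.3],[0,0,-9.8],255],[[-1.9,-4.2,0.3],[0,0,-9.8],255],[[-1.9,-4.2,0.3],[0,0,-9.8],255],[[-1.9,-4.2,0.3],[0,0,-9.8],255],[[-1.9,-4.2,0.3],[0,0,-9.8],255],[[-1.9,-4.2,0],[0,0,-9.8],255],[[-1.9,-4.2,0],[0,0,-9.8],255],[[-1.9,-4.2,0],[0,0,-9.8],255],[[-1.9,-4.2,0],[0,0,-9.8],255],[[-1.9,-4.2,0],[0,0,-9.8],255],[[-1.9,-4.2,0],[0,0,-9.8],255],[[-1.9,-4.2,0],[0,0,-9.8],255]]' 30
python3 -c "
from h import *
st()"
```

```text
clock: 12.82
position: [0.401, -0.3147, 0.1548]
ee_rot: [0.996, 0.087, 0.001, -0.009]
ft_force: [0.6, 0.1, -0.5]
grip_width: 0.402
t 12.82 p [ 0.401  -0.3147  0.1548] jawx [0.985 0.174 0.004] z [ 0.001  0.019 -1.   ] f [ 0.6  0.1 -0.5] g 0.402 q [ 1.04  0.2  -0.5   1.85  0.09  1.13  0.68]
```

```bash
python3 -m pendant '[[[-0.8,-3.6,-1],[-1,0,-8],255],[[-0.8,-3.6,-2],[0,0,-8],255],[[0,0,-4],[0,0,0],255],[[0,0,0],[0,0,0],255]]' 30
python3 -c "
from h import *
st();c=cam('wrist');save(c,'w10.png')"
```

```text
clock: 13.32
position: [0.3784, -0.3919, 0.0787]
ee_rot: [0.998, -0.062, -0.002, -0.001]
ft_force: [-0.6, -0.3, 0.5]
grip_width: 0.397
t 13.32 p [ 0.3784 -0.3919  0.0787] jawx [ 0.992 -0.125 -0.004] z [-0.004  0.003 -1.   ] f [-0.6 -0.3  0.5] g 0.397 q [ 1.06  0.35 -0.4   1.84  0.16  0.99  0.47]
```

View pics/w10.png

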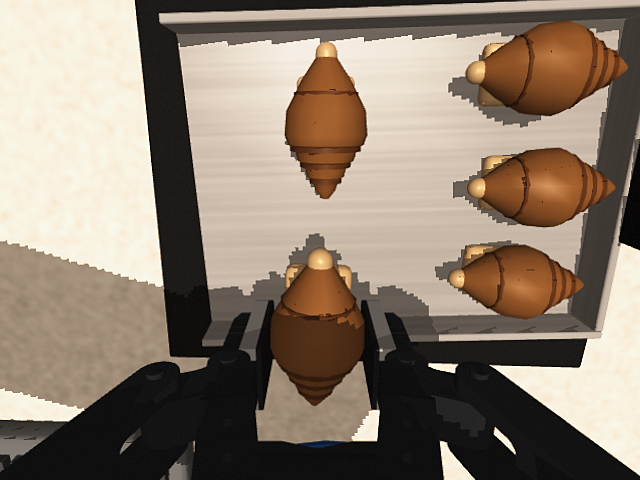

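```bash
python3 - <<'E'
from h import *
c=cam("wrist");P=c["P"]
for p in [(300,18),(400,16),(230,326),(550,333),(168,18),(207,338),(590,333),(600,200),(327,195),(325,45),(200,180),(140,10),(172,352),(580,362)]:
    print(p,P[p[1],p[0]].round(4))
E
```

```text
(300, 18) [ 0.3858 -0.2791  0.0262]
(400, 16) [ 0.4263 -0.2829  0.0234]
(230, 326) [ 0.3487 -0.3835  0.0815]
(550, 333) [ 0.4919 -0.4358  0.0274]
(168, 18) [ 0.3338 -0.2732  0.0282]
(207, 338) [ 0.3193 -0.4166  0.0289]
(590, 333) [ 0.5115 -0.438   0.0276]
(600, 200) [ 0.5165 -0.3718  0.0189]
(327, 195) [ 0.3882 -0.3551  0.009 ]
(325, 45) [ 0.3945 -0.2905  0.0293]
(200, 180) [ 0.3262 -0.34    0.0079]
(140, 10) [ 0.3145 -0.2625  0.0034]
(172, 352) [ 0.2874 -0.4372  0.0037]
(580, 362) [ 0.5262 -0.4757 -0.    ]
```

```bash
python3 -m pendant '[[[0,0.4,-2],[0,0,0.8],255],[[0,0,-1.7],[0,0,0],255],[[0,0,0],[0,0,0],255]]' 30
python3 -c "
from h import *
st();c=cam('wrist');save(c,'w11.png')"
```

```text
clock: 13.8
position: [0.3829, -0.3905, 0.0488]
ee_rot: [0.999, -0.054, 0.003, 0.003]
ft_force: [-0.5, -0.3, 0.0]
grip_width: 0.4
t 13.8 p [ 0.3829 -0.3905  0.0488] jawx [ 0.994 -0.108  0.006] z [ 0.005 -0.007 -1.   ] f [-0.5 -0.3  0. ] g 0.4 q [ 1.05  0.39 -0.4   1.86  0.19  0.92  0.46]
```

View pics/w11.png

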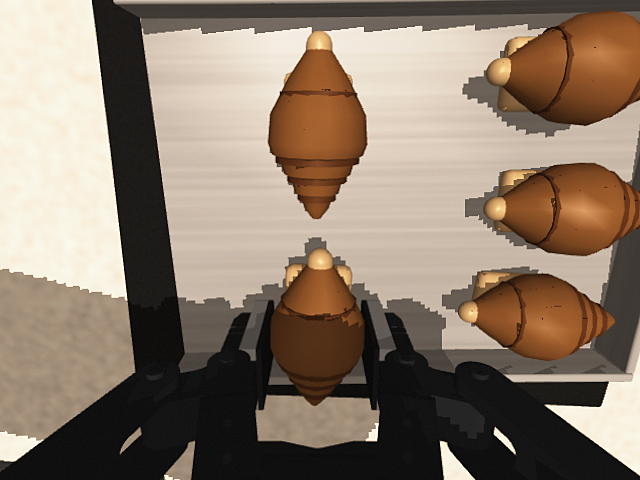

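```bash
python3 -m pendant '[[[-0.5,0.5,-0.8],[0,0,0],255],[[0,0,-0.6],[0,0,0],255],[[0,0,0],[0,0,0],255]]' 30
python3 -c "
from h import *
st();c=cam('wrist');save(c,'w12.png')"
```

```text
clock: 14.22
position: [0.3786, -0.3862, 0.0362]
ee_rot: [0.999, -0.054, 0.004, 0.004]
ft_force: [-0.7, 0.5, 0.3]
grip_width: 0.397
t 14.22 p [ 0.3786 -0.3862  0.0362] jawx [ 0.994 -0.108  0.008] z [ 0.007 -0.009 -1.   ] f [-0.7  0.5  0.3] g 0.397 q [ 1.05  0.4  -0.39  1.89  0.2   0.88  0.45]
```

View pics/w12.png

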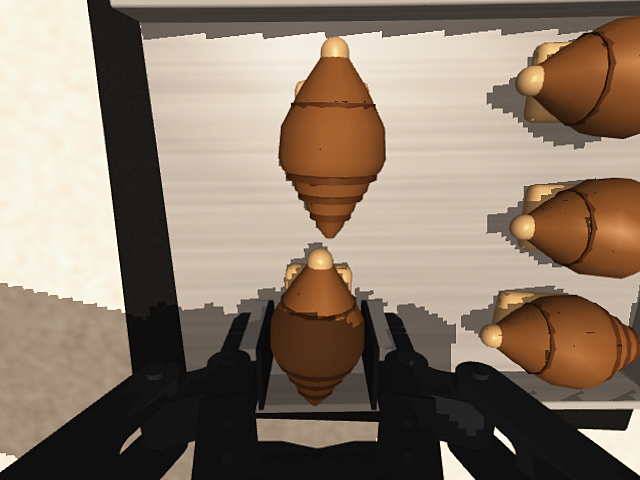

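Clear at both ends. Release.

```bash
python3 -m pendant '[[[0,0,-0.4],[0,0,0],255],[[0,0,0],[0,0,0],255],[[0,0,0],[0,0,0],90],[[0,0,0],[0,0,0],90],[[0,0,0],[0,0,0],90],[[0,0,4],[0,0,0],90],[[0,0,6],[0,0,0],90],[[2,0,6],[0,0,0],0],[[4,1,3],[0,0,0],0],[[0,0,0],[0,0,0],0]]' 30
python3 -c "
from h import *
st();c=cam('wrist');save(c,'w13.png');browns(c);c=cam('side');save(c,'s13.png');browns(c)"
```

```text
clock: 15.52
position: [0.4391, -0.3751, 0.2285]
ee_rot: [0.998, -0.055, 0.004, 0.004]
ft_force: [0.2, -0.0, -0.4]
grip_width: 1.002
t 15.53 p [ 0.4391 -0.3751  0.2285] jawx [ 0.994 -0.11   0.009] z [ 0.008 -0.009 -1.   ] f [ 0.2 -0.  -0.4] g 1.002 q [ 1.01  0.26 -0.45  1.61  0.12  1.28  0.43]
px [361. 123.] A 2374 xyz med [ 0.481 -0.309  0.036] mid [ 0.482 -0.31   0.025] zmax 0.044 axis 174.0 len 0.063
px [248. 148.] A 2236 xyz med [ 0.392 -0.318  0.036] mid [ 0.391 -0.321  0.025] zmax 0.044 axis 82.0 len 0.067
px [366. 184.] A 2068 xyz med [ 0.481 -0.357  0.036] mid [ 0.484 -0.361  0.025] zmax 0.045 axis 173.0 len 0.068
px [247. 229.] A 1925 xyz med [ 0.381 -0.382  0.036] mid [ 0.375 -0.387  0.025] zmax 0.044 axis 80.0 len 0.068
px [358. 236.] A 1900 xyz med [ 0.471 -0.399  0.036] mid [ 0.473 -0.407  0.025] zmax 0.044 axis 169.0 len 0.065
px [528. 274.] A 216 xyz med [ 0.626 -0.459  0.008] mid [ 0.633 -0.465  0.011] zmax 0.023 axis 71.0 len 0.026
px [396. 357.] A 36 xyz med [ 0.503 -0.541  0.005] mid [ 0.503 -0.544  0.004] zmax 0.008 axis 48.0 len 0.012
px [38. 65.] A 273 xyz med [
[... 246 characters left out ...]
[0.087 0.762 0.121] zmax 0.567 axis 103.0 len 2.178
px [220. 112.] A 214 xyz med [ 0.149  1.21  -0.068] mid [0.209 0.467 0.187] zmax 0.559 axis 95.0 len 1.608
px [ 73. 151.] A 127 xyz med [-0.585  1.153 -0.21 ] mid [-0.392  0.739 -0.025] zmax 0.389 axis 114.0 len 1.81
px [282. 188.] A 250 xyz med [0.394 0.291 0.001] mid [0.396 0.001 0.223] zmax 0.452 axis 91.0 len 0.76
px [343. 338.] A 967 xyz med [ 0.476 -0.366  0.031] mid [ 0.477 -0.353  0.023] zmax 0.044 axis 85.0 len 0.135
px [300. 342.] A 523 xyz med [ 0.383 -0.371  0.033] mid [ 0.383 -0.347  0.023] zmax 0.044 axis 81.0 len 0.14
px [378. 432.] A 39 xyz med [ 0.5   -0.575  0.007] mid [ 0.506 -0.574  0.01 ] zmax 0.023 axis 157.0 len 0.025
```

View pics/w13.png

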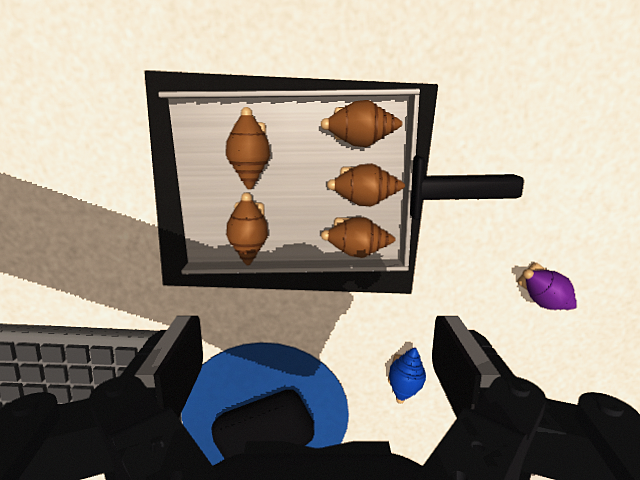

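View pics/s13.png

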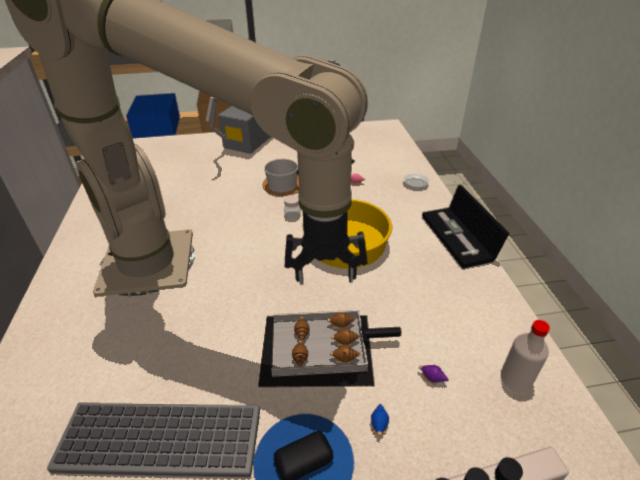

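```bash
python3 - <<'E'
from h import *
c=cam("wrist")
pts=np.array([ray(c,*p,.003) for p in[(146,71),(437,85),(411,293),(163,284)]])
ax=(pts[1]-pts[0]+pts[2]-pts[3]);print("mat",pts.mean(0).round(4),np.degrees(np.arctan2(ax[1],ax[0])),np.linalg.norm(ax)/2,np.linalg.norm(pts[0]-pts[3]+pts[1]-pts[2])/2)
P=c["P"]
r=[ray(c,*p,.028) for p in[(159,94),(420,91),(408,269),(182,272)]];print(np.round(r,4),np.mean(r,0),[P[p[1],p[0]].round(3) for p in[(159,94),(420,91),(408,269),(182,272)]])
h=[ray(c,*p,.043) for p in[(423,187),(523,186)]];print("handle",np.round(h,4),[np.round(P[p[1],p[0]],3) for p in[(430,187),(518,186)]],np.degrees(np.arctan2(*(h[1]-h[0])[[1,0]])))
m=(c["hsv"][...,2]<70)&(abs(P[...,2]-.041)<.008)&(P[...,0]>.53)
Q=P[m];w=Q[:,:2]-Q[:,:2].mean(0);d=np.linalg.svd(w,full_matrices=False)[2][0];print(Q.mean(0),Q.min(0),Q.max(0),d,np.degrees(np.arctan(d[1]/d[0])))
E
```

```text
mat [ 0.4131 -0.3627  0.003 ] -8.89444394619972 0.23574683020158188 0.18595095073188908
[[ 0.3267 -0.2727  0.028 ]
 [ 0.5235 -0.2926  0.028 ]
 [ 0.5085 -0.437   0.028 ]
 [ 0.3122 -0.4172  0.028 ]] [ 0.41775718 -0.35486144  0.028     ] [array([ 0.318, -0.271,  0.003]), array([ 0.524, -0.293,  0.027]), array([ 0.508, -0.437,  0.029]), array([ 0.302, -0.426,  0.003])]
handle [[ 0.52   -0.3632  0.043 ]
 [ 0.597  -0.3713  0.043 ]] [array([ 0.525, -0.364,  0.043]), array([ 0.593, -0.371,  0.043])] -6.031461891798111
[ 0.56615373 -0.36684481  0.04250011] [ 0.53003541 -0.37962538  0.03331308] [ 0.60340265 -0.3554255   0.04552041] [ 0.99477018 -0.10213855] -5.862331282543809
```

```bash
python3 -m pendant '[[[1.3,0,-0.5],[0,0,-10],0],[[1.3,0,-0.5],[0,0,-10],0],[[1.3,0,-0.5],[0,0,-10],0],[[1.3,0,-0.5],[0,0,-10],0],[[1.3,0,-1],[0,0,-10],0],[[1.3,0,-1],[0,0,-10],0],[[1.3,0,-1],[0,0,-10],0],[[1.3,0,-1],[0,0,-10],0],[[1.3,0,-1],[0,0,-9.5],0],[[0,0,-1],[0,0,0],0],[[0,0,0],[0,0,0],0]]' 80
python3 -c "
from h import *
st();c=cam('wrist');save(c,'w14.png')"
```

```text
clock: 17.05
position: [0.5367, -0.3817, 0.1263]
ee_rot: [-0.646, 0.764, 0.014, -0.003]
ft_force: [-0.7, -0.5, 0.4]
grip_width: 1.0
t 17.05 p [ 0.5367 -0.3817  0.1263] jawx [-0.167 -0.986 -0.014] z [-0.022  0.017 -1.   ] f [-0.7 -0.5  0.4] g 1.0 q [ 0.7   0.52 -0.21  1.47  0.11  1.19 -1.26]
```

View pics/w14.png

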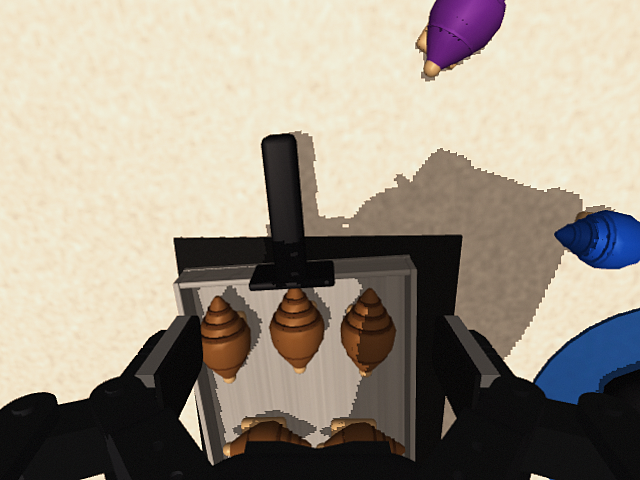

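```bash
python3 -m pendant '[[[2.2,1.2,-2],[-1,-1.3,3.8],0],[[0,0,-1.5],[0,0,0],0],[[0,0,0],[0,0,0],0]]' 80
python3 -c "
from h import *
st();c=cam('wrist');save(c,'w15.png')
P=c['P']
m=(c['hsv'][...,2]<70)&(abs(P[...,2]-.041)<.008)&(P[...,0]>.53)&(P[...,0]<.62)&(abs(P[...,1]+.37)<.03)
Q=P[m];w=Q[:,:2]-Q[:,:2].mean(0);d=np.linalg.svd(w,full_matrices=False)[2][0];print(Q.mean(0),Q.min(0),Q.max(0),d,np.degrees(np.arctan(d[1]/d[0])))
"
```

```text
clock: 17.48
position: [0.5575, -0.372, 0.0926]
ee_rot: [-0.672, 0.741, -0.002, -0.0]
ft_force: [0.3, 0.1, 0.8]
grip_width: 0.997
t 17.48 p [ 0.5575 -0.372   0.0926] jawx [-0.098 -0.995  0.003] z [ 0.002 -0.003 -1.   ] f [0.3 0.1 0.8] g 0.997 q [ 0.68  0.55 -0.22  1.49  0.13  1.11 -1.24]
[ 0.57003228 -0.36893301  0.04268909] [ 0.53002172 -0.38053202  0.03305582] [ 0.60541681 -0.35614257  0.04554425] [-0.99527646  0.09708127] -5.571121612550089
```

View pics/w15.png

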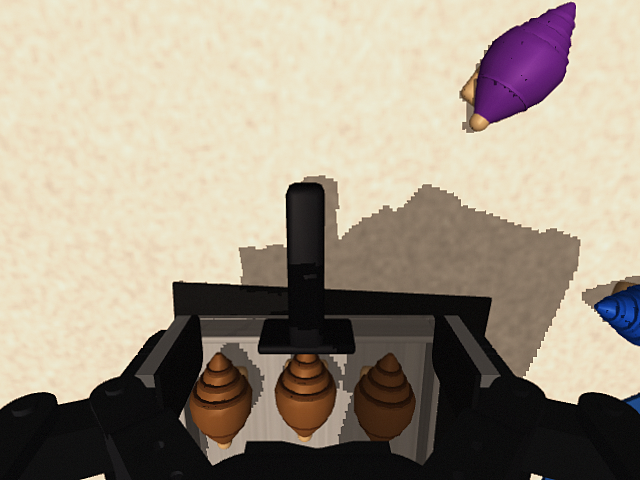

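```bash
python3 -m pendant '[[[0.2,0.4,-2.5],[0,0,0],0],[[0,0,-2],[0,0,0],0],[[0,0,-0.5],[0,0,0],0],[[0,0,0],[0,0,0],0]]' 80
python3 -c "
from h import *
st()"
```

```text
clock: 18.02
position: [0.56, -0.3711, 0.0456]
ee_rot: [-0.671, 0.742, -0.005, 0.0]
ft_force: [-0.3, -1.0, 0.2]
grip_width: 1.001
t 18.02 p [ 0.56   -0.3711  0.0456] jawx [-0.1   -0.995  0.006] z [ 0.007 -0.007 -1.   ] f [-0.3 -1.   0.2] g 1.001 q [ 0.67  0.61 -0.22  1.52  0.15  1.02 -1.25]
```

```bash
python3 -m pendant '[[[0,0.3,-0.7],[0.4,0.4,0.2],0],[[0,0,-0.5],[0,0,0],0],[[0,0,0],[0,0,0],0],[[0,0,0],[0,0,0],120],[[0,0,0],[0,0,0],180],[[0,0,0],[0,0,0],255],[[0,0,0],[0,0,0],255],[[0,0,0],[0,0,0],255],[[0,0,0],[0,0,0],255]]' 100
python3 -c "
from h import *
st();c=cam('wrist');save(c,'w16.png')"
```

```text
clock: 19.15
position: [0.5612, -0.3686, 0.0352]
ee_rot: [-0.672, 0.741, -0.001, 0.0]
ft_force: [-0.2, -0.0, -0.1]
grip_width: 0.192
t 19.15 p [ 0.5612 -0.3686  0.0352] jawx [-0.097 -0.995  0.001] z [ 0.002 -0.001 -1.   ] f [-0.2 -0.  -0.1] g 0.192 q [ 0.67  0.62 -0.22  1.52  0.15  1.01 -1.25]
```

View pics/w16.png

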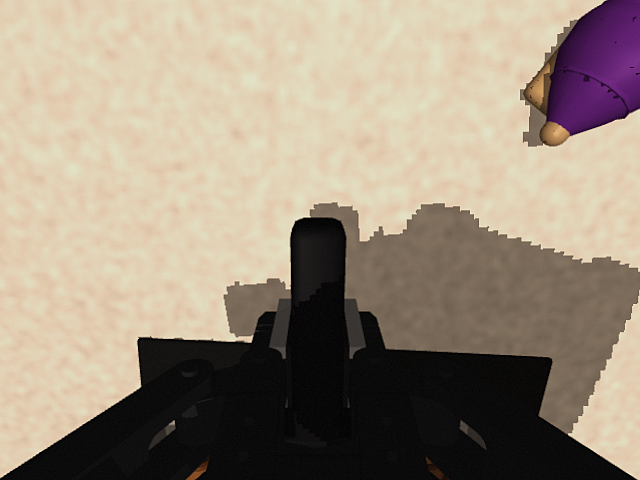

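```bash
python3 -m pendant '[[[0,0,0],[0,0,0],255],[[0,0,1],[0,0,0],255],[[0,0,1.5],[0,2,0],255],[[0,0,2],[0,1,0],255],[[0,0,2],[0,1,0],255],[[0,0,0],[0,0,0],255]]' 120
python3 -c "
from h import *
st();c=cam('side');save(c,'s16.png',(200,180,460,420),3)"
```

```text
clock: 19.95
position: [0.5604, -0.3681, 0.102]
ee_rot: [-0.671, 0.74, 0.024, -0.026]
ft_force: [-0.4, 0.2, -4.1]
grip_width: 0.191
t 19.95 p [ 0.5604 -0.3681  0.102 ] jawx [-0.097 -0.995  0.007] z [-0.071  0.    -0.997] f [-0.4  0.2 -4.1] g 0.191 q [ 0.64  0.59 -0.21  1.42  0.16  1.21 -1.26]
```

View pics/s16.png

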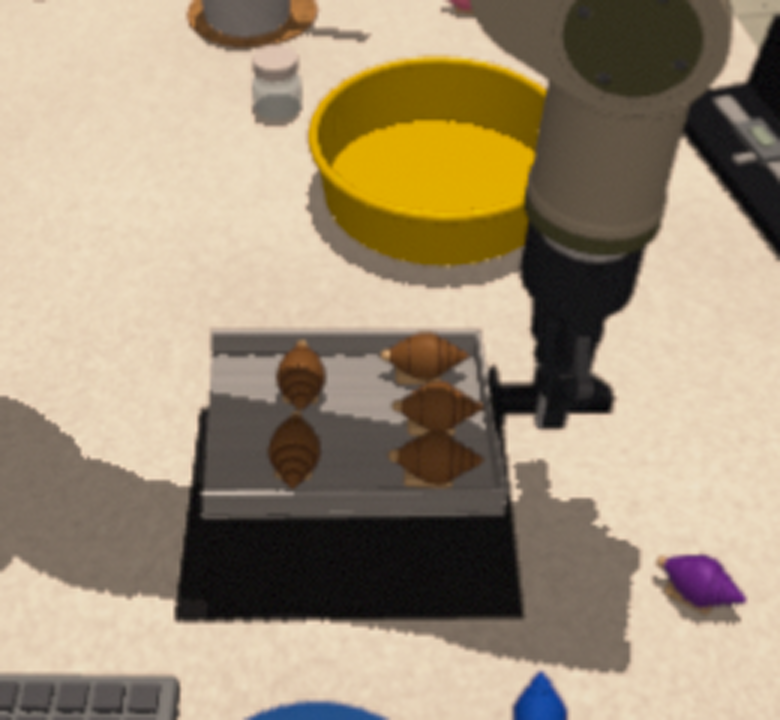

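```bash
python3 -m pendant '[[[0.3,0.3,1],[0,0,-1],255],[[0.8,0.8,2],[0,0,-1.5],255],[[1.3,1.4,2],[0,0,-2],255],[[1.8,1.9,2],[0,0,-2.5],255],[[2,2.1,2],[0,0,-2.5],255],[[2,2.1,2],[0,0,-2.5],255],[[2,2.1,1],[0,0,-2.5],255],[[2,2.1,0.5],[0,0,-2.5],255],[[2,2.1,0],[0,0,-2.5],255],[[1.5,1.6,0],[0,0,-2],255],[[1,1,0],[0,0,-1],255],[[0.4,0.4,0],[0,0,-0.5],255]]' 120
python3 -c "
from h import *
st();c=cam('side');save(c,'s17.png',(200,100,480,350),3)"
```

```text
clock: 21.5
position: [0.7318, -0.1815, 0.2251]
ee_rot: [-0.5, 0.865, 0.034, -0.022]
ft_force: [-0.3, -0.3, -3.8]
grip_width: 0.184
t 21.5 p [ 0.7318 -0.1815  0.2251] jawx [-0.499 -0.867  0.004] z [-0.072  0.037 -0.997] f [-0.3 -0.3 -3.8] g 0.184 q [ 0.29  0.71 -0.18  0.96  0.09  1.56 -1.95]
```

View pics/s17.png

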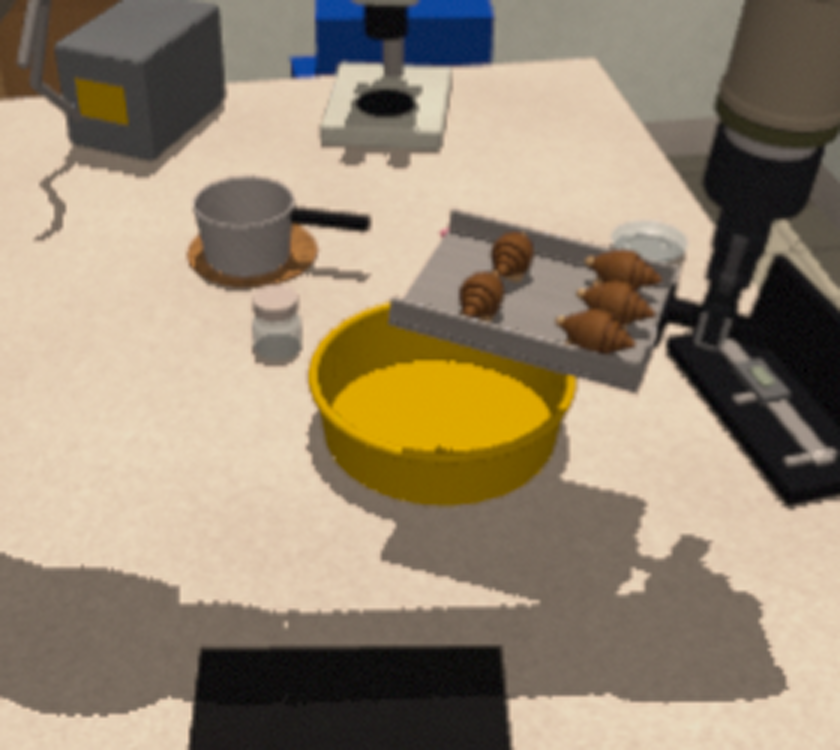

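```bash
python3 -m pendant '[[[0.3,0.8,0.5],[-1,-1.7,0],255],[[0.4,1.2,0.5],[-1.5,-2.6,0],255],[[0.4,1.2,0.5],[-1.5,-2.6,0],255],[[0.4,1.2,0.5],[-1.5,-2.6,0],255],[[0.4,1.2,0.3],[-1,-1.7,0],255],[[0.2,0.5,0.2],[-1,-1.7,0],255],[[0,0,0],[0,0,0],255]]' 120
python3 -c "
from h import *
st();c=cam('side');save(c,'s18.png',(260,120,480,300),3)"
```

```text
clock: 22.42
position: [0.7509, -0.1207, 0.2555]
ee_rot: [-0.497, 0.862, -0.087, 0.048]
ft_force: [-0.9, -0.5, -4.6]
grip_width: 0.185
t 22.43 p [ 0.7509 -0.1207  0.2555] jawx [-0.502 -0.865  0.003] z [ 0.169 -0.102 -0.98 ] f [-0.9 -0.5 -4.6] g 0.185 q [ 0.18  0.51 -0.18  1.22  0.2   1.25 -2.11]
```

View pics/s18.png

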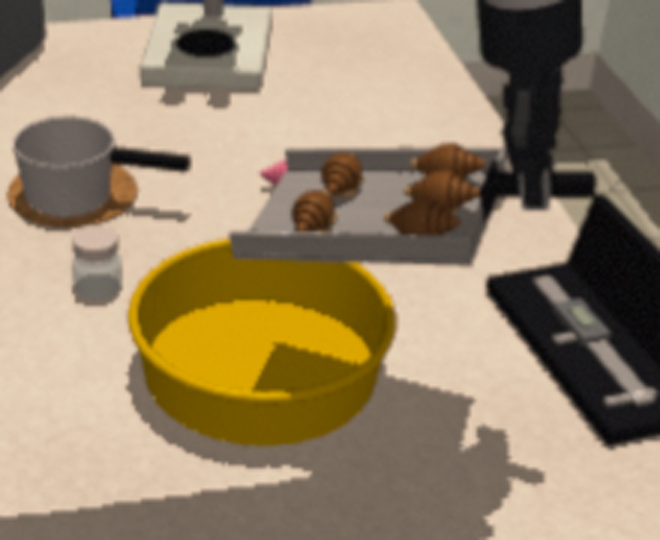

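```bash
python3 -m pendant '[[[0,0,-0.2],[-1,-1.7,0],255],[[0,0,-0.3],[-1,-1.7,0],255],[[0,0,-0.3],[-1,-1.7,0],255],[[0,0,-0.3],[-1,-1.7,0],255],[[0,0,-0.3],[-1,-1.7,0],255],[[0,0,0],[-1,-1.7,0],255],[[0,0,0],[-0.5,-0.9,0],255],[[0,0,0],[0,0,0],255]]' 120
python3 -c "
from h import *
st();c=cam('side');save(c,'s19.png',(260,120,480,300),3)"
```

```text
clock: 23.48
position: [0.7482, -0.1295, 0.2407]
ee_rot: [-0.483, 0.849, -0.185, 0.102]
ft_force: [-0.6, 0.3, -3.1]
grip_width: 0.185
t 23.48 p [ 0.7482 -0.1295  0.2407] jawx [-0.512 -0.859  0.006] z [ 0.352 -0.216 -0.911] f [-0.6  0.3 -3.1] g 0.185 q [ 0.14  0.38 -0.15  1.47  0.34  0.94 -2.25]
```

View pics/s19.png

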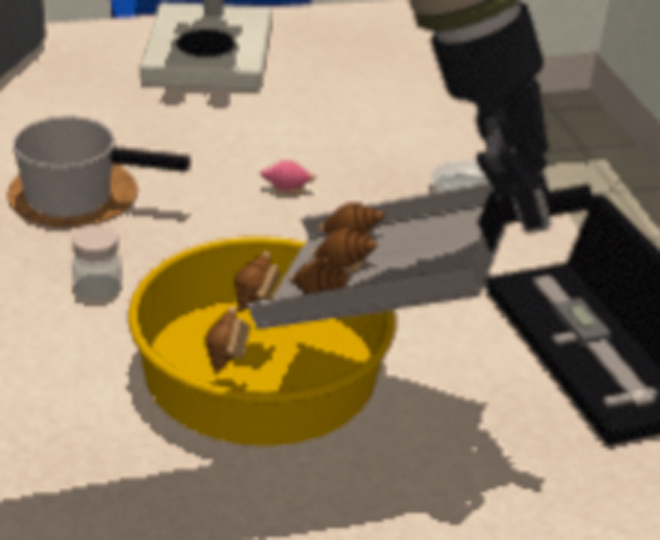

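```bash
python3 -m pendant '[[[0,0.3,0],[0,0,0],255],[[0,0.3,0],[-1,-1.7,0],255],[[0,0,0],[-1,-1.7,0],255],[[0,0,0],[0,0,0],255],[[0,0,0],[0,0,0],255],[[0,0,0],[0,0,0],255]]' 120
python3 -c "
from h import *
st();c=cam('side');save(c,'s20.png',(260,120,480,300),3);c=cam('scene');save(c,'sc20.png')"
```

```text
clock: 24.28
position: [0.7496, -0.1236, 0.2424]
ee_rot: [-0.479, 0.843, -0.214, 0.119]
ft_force: [0.2, -0.6, -2.5]
grip_width: 0.189
t 24.27 p [ 0.7496 -0.1236  0.2424] jawx [-0.513 -0.858  0.004] z [ 0.406 -0.247 -0.88 ] f [ 0.2 -0.6 -2.5] g 0.189 q [ 0.1   0.35 -0.14  1.54  0.4   0.87 -2.32]
```

View pics/s20.png

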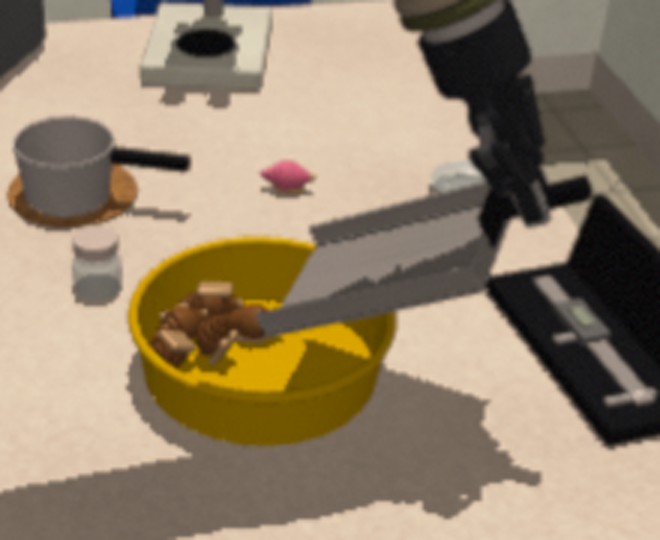

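View pics/sc20.png

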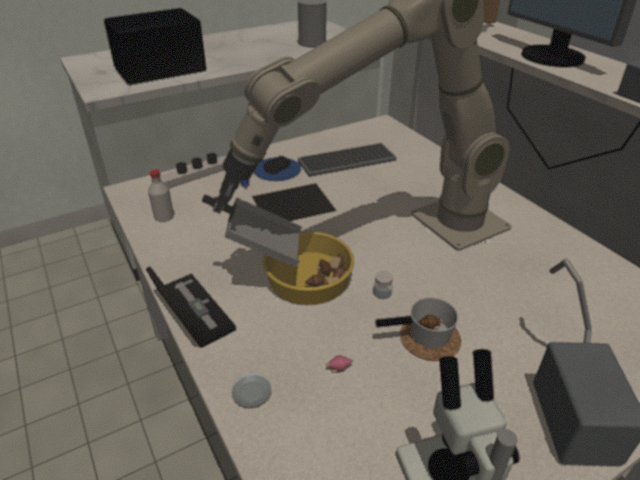

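```bash
python3 -m pendant '[[[0,0,1],[2.3,4,0],255],[[0,0,1],[2.3,4,0],255],[[0,0,0],[2.3,4,0],255],[[0,0,0],[2.3,4,0],255],[[0,-1,0],[2.3,4,0],255],[[-2,-3.5,0],[2.3,4,0],255],[[-3.4,-4.4,0],[0,0,4.5],255],[[-3.4,-4.4,0],[0,0,4.5],255],[[-3.4,-4.4,-2],[0,0,4.5],255],[[-3.4,-4.4,-2],[0,0,4.5],255],[[-3,-4,-2],[0,0,4],255],[[0,0,0],[0,0,0],255]]' 120
python3 -c "
from h import *
st();c=cam('side');save(c,'s21.png',(200,180,460,420),3);c=cam('scene');save(c,'sc21.png',(200,120,400,270),4)"
```

```text
clock: 25.88
position: [0.5569, -0.3932, 0.2003]
ee_rot: [-0.657, 0.754, -0.002, -0.004]
ft_force: [0.5, 0.7, -1.6]
grip_width: 0.183
t 25.88 p [ 0.5569 -0.3932  0.2003] jawx [-0.137 -0.991  0.008] z [-0.004 -0.008 -1.   ] f [ 0.5  0.7 -1.6] g 0.183 q [ 0.67  0.49 -0.18  1.35  0.1   1.31 -1.22]
```

View pics/s21.png

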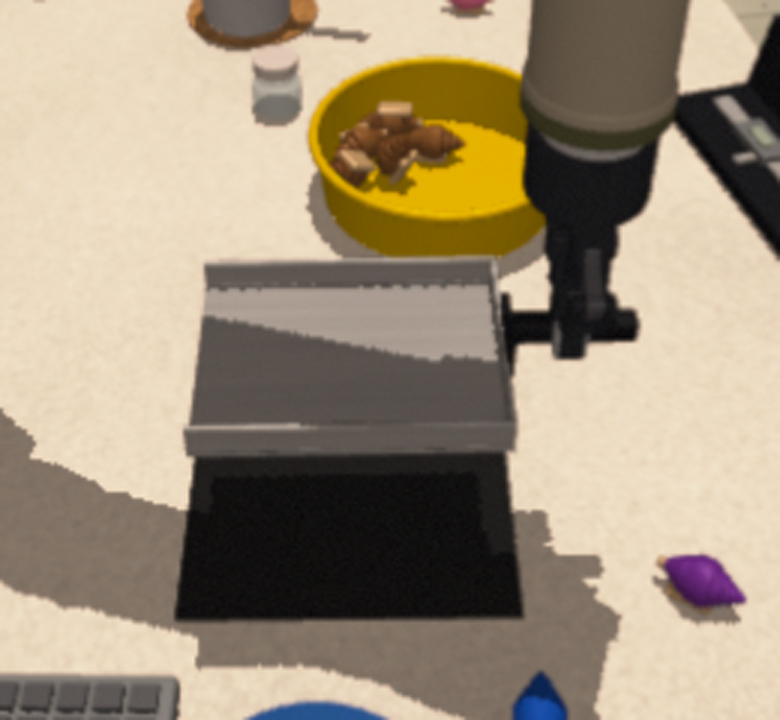

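View pics/sc21.png

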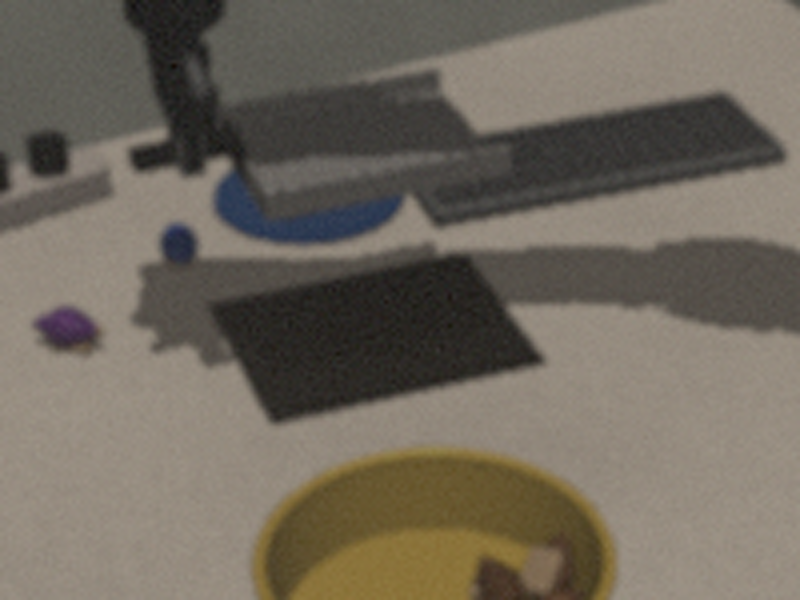

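```bash
python3 - <<'E'
from h import *
c=cam("scene")
g=cv2.cvtColor(c["pixels"],cv2.COLOR_RGB2GRAY);P=c["P"]
m=((g<55)&(abs(P[...,0]-.415)<.16)&(abs(P[...,1]+.36)<.14)&(abs(P[...,2])<.02)).astype(np.uint8)
n,l,s,ce=cv2.connectedComponentsWithStats(m);i=1+s[1:,4].argmax()
cn=max(cv2.findContours((l==i).astype(np.uint8),0,1)[0],key=cv2.contourArea)[:,0]
W=np.array([ray(c,u,v,.003)[:2] for u,v in cn]);r=cv2.minAreaRect((W*1000).astype(np.float32));print("scene mat",s[i],r)
c=cam("side");P=c["P"];hs=c["hsv"]
# tray floor plane
m=(P[...,2]>.15)&(P[...,2]<.2)&(P[...,0]>.34)&(P[...,0]<.5)&(P[...,1]>-.43)&(P[...,1]<-.33)&(hs[...,1]<60)&(hs[...,2]>60)
Q=P[m];A=np.c_[Q[:,:2],np.ones(len(Q))];
for _ in range(5):
    k=np.linalg.lstsq(A,Q[:,2],rcond=None)[0];e=abs(Q[:,2]-A@k);A,Q=A[e<max(.004,2*e.std())],Q[e<max(.004,2*e.std())]
print("floor slope",k,len(Q),"z at",k@[.41,-.37,1])
E
```

```text
scene mat [ 253  184   82   41 2039] ((417.55133056640625, -358.7067565917969), (183.70428466796875, 236.53167724609375), 81.54315948486328)
floor slope [ 0.00726038 -0.00763064  0.16619503] 2839 z at 0.1719951251652156
```

```bash
python3 -m pendant '[[[0.1,1,-4],[-0.5,0.2,-0.7],255],[[0,0,-4],[0,0,0],255],[[0,0,-3],[0,0,0],255],[[0,0,-2],[0,0,0],255],[[0,0,0],[0,0,0],255]]' 120
python3 -c "
from h import *
st()"
```

```text
clock: 26.7
position: [0.5717, -0.3692, 0.0731]
ee_rot: [-0.659, 0.752, -0.008, -0.003]
ft_force: [0.2, 0.2, -2.1]
grip_width: 0.182
t 26.7 p [ 0.5717 -0.3692  0.0731] jawx [-0.131 -0.991  0.015] z [ 0.006 -0.016 -1.   ] f [ 0.2  0.2 -2.1] g 0.182 q [ 0.64  0.59 -0.19  1.49  0.13  1.07 -1.28]
```

```bash
python3 -m pendant '[[[-1.4,-1.4,-0.5],[0.9,0.3,-0.5],255],[[0,0,-1],[0,0,0],255],[[0,0,0],[0,0,0],255]]' 120
python3 -c "
from h import *
st()"
```

```text
clock: 27.08
position: [0.5586, -0.3853, 0.0608]
ee_rot: [-0.656, 0.755, -0.002, 0.001]
ft_force: [-0.8, 0.7, -2.8]
grip_width: 0.185
t 27.07 p [ 0.5586 -0.3853  0.0608] jawx [-0.14  -0.99   0.001] z [ 0.005 -0.002 -1.   ] f [-0.8  0.7 -2.8] g 0.185 q [ 0.67  0.6  -0.18  1.49  0.12  1.06 -1.25]
```

```bash
python3 -m pendant '[[[0,0.3,-1],[0.2,0.2,-0.5],255],[[0,0,-0.8],[0,0,0],255],[[0,0,-0.4],[0,0,0],255],[[0,0,0],[0,0,0],255]]' 120
python3 -c "
from h import *
st()"
```

```text
clock: 27.58
position: [0.5592, -0.3818, 0.038]
ee_rot: [-0.652, 0.758, -0.0, 0.001]
ft_force: [0.2, -0.4, -3.0]
grip_width: 0.186
t 27.57 p [ 0.5592 -0.3818  0.038 ] jawx [-0.149 -0.989 -0.002] z [ 0.002  0.001 -1.   ] f [ 0.2 -0.4 -3. ] g 0.186 q [ 0.66  0.63 -0.18  1.5   0.12  1.02 -1.27]
```

```bash
python3 -m pendant '[[[0,0,-0.3],[0,0,0],255],[[0,0,0],[0,0,0],255]]' 60
python3 -c "
from h import *
st()"
```

```text
clock: 27.82
position: [0.5596, -0.382, 0.0355]
ee_rot: [-0.652, 0.758, -0.001, 0.001]
ft_force: [-0.7, 0.2, -1.7]
grip_width: 0.191
t 27.82 p [ 0.5596 -0.382   0.0355] jawx [-0.149 -0.989 -0.001] z [ 0.003  0.001 -1.   ] f [-0.7  0.2 -1.7] g 0.191 q [ 0.66  0.63 -0.18  1.5   0.12  1.02 -1.27]
```

```bash
python3 -m pendant '[[[0,0,-0.1],[0,0,0],255],[[0,0,0],[0,0,0],200],[[0,0,0],[0,0,0],150],[[0,0,0],[0,0,0],100],[[0,0,0],[0,0,0],60],[[0,0,3],[0,0,0],60],[[0,0,5],[0,0,0],60],[[-2,0,6],[0,0,0],60],[[-5,0,4],[0,0,0],0],[[-4,0,2],[0,0,0],0],[[0,0,0],[0,0,0],0]]' 30
python3 -c "
from h import *
st();c=cam('wrist');save(c,'w22.png');c=cam('side');save(c,'s22.png')"
```

```text
clock: 29.2
position: [0.4471, -0.3812, 0.2393]
ee_rot: [-0.653, 0.758, -0.001, 0.001]
ft_force: [0.5, -0.6, -0.2]
grip_width: 0.995
t 29.2 p [ 0.4471 -0.3812  0.2393] jawx [-0.148 -0.989 -0.   ] z [ 0.003 -0.    -1.   ] f [ 0.5 -0.6 -0.2] g 0.995 q [ 0.78  0.26 -0.18  1.57  0.05  1.31 -1.13]
```

View pics/w22.png

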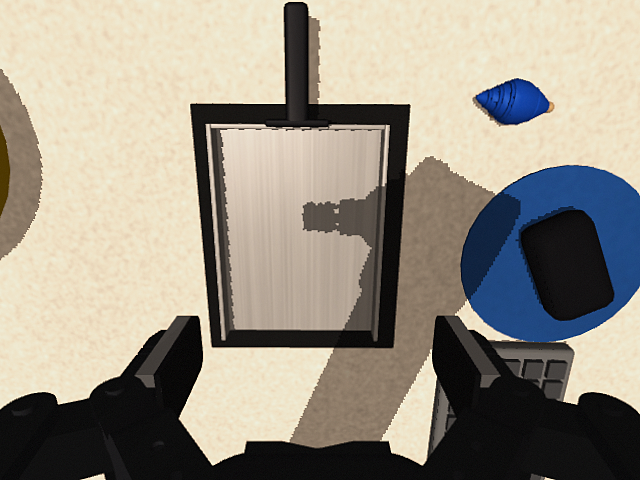

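View pics/s22.png

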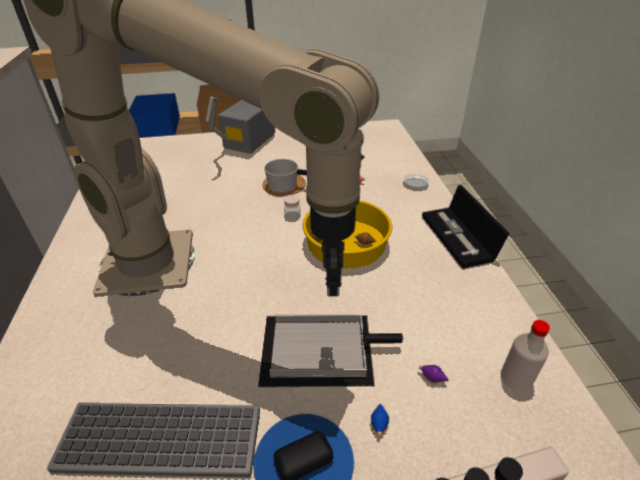

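```bash
python3 -m pendant '[[[0.6,5.5,1],[0,0,6],0],[[0.6,5.5,1],[0,0,6],0],[[0.6,5.5,1],[0,0,6],0],[[0.6,5.5,1],[0,0,6],0],[[0.6,5.5,1],[0,0,6],0],[[0.6,5.5,1],[0,0,6],0],[[0.6,5.5,1],[0,0,6],0],[[0.6,5.5,1],[0,0,6],0],[[0.6,5.5,1],[0,0,6],0],[[0,0,0],[0,0,0],0]]' 30
python3 - <<'E'
from h import *
st();c=cam('wrist');save(c,'w23.png');
c=cam('side');save(c,'s23.png')
P=c["P"];hs=c["hsv"]
m=(P[...,2]>.04)&(P[...,2]<.08)&(P[...,0]>.3)&(P[...,0]<.6)&(P[...,1]>.2)&(P[...,1]<.45)
d=m&(hs[...,2]<60)
for q in (m,d):
    Q=P[q];print(len(Q),Q.min(0),Q.max(0),Q.mean(0))
E
```

```text
clock: 30.55
position: [0.5045, 0.1411, 0.3197]
ee_rot: [0.935, -0.356, -0.009, -0.001]
ft_force: [-0.5, -0.8, -0.9]
grip_width: 0.994
t 30.55 p [0.5045 0.1411 0.3197] jawx [ 0.747 -0.665 -0.018] z [-0.017  0.008 -1.   ] f [-0.5 -0.8 -0.9] g 0.994 q [ 0.26  0.14 -0.68  1.57  0.07  1.47 -1.14]
693 [0.34433152 0.26679553 0.04009133] [0.53451014 0.3908474  0.07508707] [0.42089484 0.32265481 0.05869802]
107 [0.44717717 0.26679553 0.05368289] [0.52992966 0.30455046 0.06974547] [0.48864761 0.28721112 0.06256221]
```

View pics/w23.png

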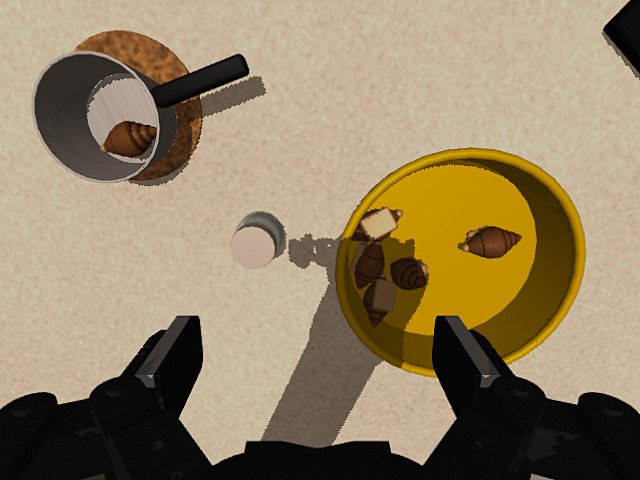

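View pics/s23.png

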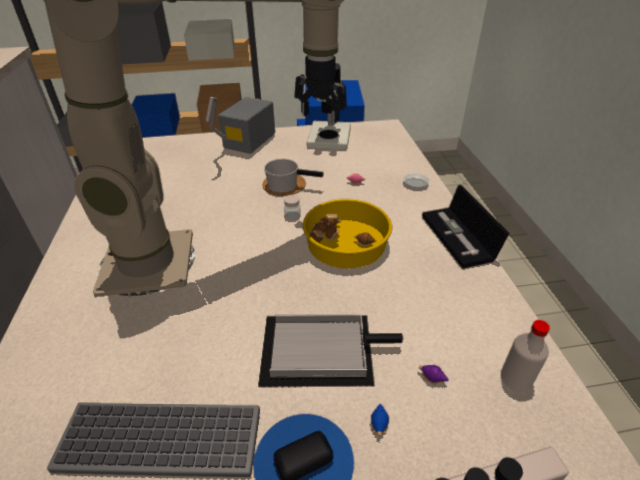

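```bash
python3 - <<'E'
from h import *
from scipy.optimize import least_squares
for n in("wrist","side","scene"):
    c=cam(n);P=c["P"];hs=c["hsv"]
    z=P[...,2]
    R0=(P[...,0]>.3)&(P[...,0]<.58)&(P[...,1]>.2)&(P[...,1]<.45)
    d=R0&(z>.055)&(z<.08)&(hs[...,2]<(70 if n!="scene" else 70))
    r=R0&(z>.068)&(z<.08)&~d
    Q=P[r]; s=least_squares(lambda p:np.hypot(Q[:,0]-p[0],Q[:,1]-p[1])-.0565,[.4,.32],loss='soft_l1',f_scale=.002)
    D=P[d];D=D[np.hypot(*(D[:,:2]-s.x).T)>.062]
    if len(D)<10: print(n,"few",len(D),s.x);continue
    w=D[:,:2]-D[:,:2].mean(0);a=np.linalg.svd(w,full_matrices=False)[2][0]
    print(n,"rim",s.x,len(Q),"handle mean",D.mean(0),len(D),"ang pca",np.degrees(np.arctan(a[1]/a[0])),"ang centre",np.degrees(np.arctan2(*(D[:,:2].mean(0)-s.x)[::-1])),"zmax",D[:,2].max(),"reach",np.hypot(*(D[:,:2]-s.x).T).max())
    if n=="wrist":
        for p in [(244,66),(165,96)]:print(ray(c,*p,.069))
        j=R0=(abs(P[...,0]-.43)<.1)&(abs(P[...,1]-.15)<.1)&(z>.055)&(z<.07);print("jar",P[j].mean(0),P[j].min(0),P[j].max(0))
        m=cv2.inRange(hs,(4,20,60),(20,255,230))>0
        m&=(abs(z-.001)<.006)&(P[...,0]>.28)&(P[...,0]<.52)&(P[...,1]>.2)
        np.save("cork.npy",P[m]);Q=P[m];print("cork",len(Q),Q.min(0),Q.max(0))
E
```

```text
wrist rim [0.40048455 0.32929769] 1541 handle mean [0.49573048 0.28971143 0.06859607] 2163 ang pca -21.878654280126 ang centre -22.568825928270854 zmax 0.07213787228530899 reach 0.1433217431353063
[0.53234808 0.26739253 0.069     ]
[0.46272474 0.29731498 0.069     ]
jar [0.44017963 0.12929201 0.06398074] [0.39391398 0.05011738 0.05504318] [0.52975693 0.1717145  0.06999979]
cork 31688 [ 0.28000449  0.20000074 -0.00312882] [0.51999933 0.48147755 0.00699954]
side rim [0.4008781  0.32890725] 103 handle mean [0.49351614 0.2855325  0.06302212] 104 ang pca -22.476237870526045 ang centre -25.08981295989387 zmax 0.07056457601300492 reach 0.14252658278143593
scene rim [0.40331715 0.33209433] 250 handle mean [0.49911907 0.29761775 0.06524234] 233 ang pca -22.454034737346863 ang centre -19.792464800705503 zmax 0.07155502821213933 reach 0.14270473663950572
```

```bash
python3 -m pendant '[[[1.3,-1.3,0],[0,0,10.6],0],[[1.3,-1.3,0],[0,0,10.6],0],[[1.3,-1.3,0],[0,0,10.6],0],[[1.3,-1.3,0],[0,0,10.6],0],[[1.3,-1.3,0],[0,0,10.6],0],[[1.3,-1.3,0],[0,0,10.6],0],[[1.3,-1.3,0],[0,0,10.6],0],[[1.3,-1.3,0],[0,0,10.6],0],[[1.3,-1.3,0],[0,0,10.6],0],[[1.3,-1.3,0],[0,0,10.6],0],[[1.3,-1.3,0],[0,0,10.6],0],[[1.3,-1.3,0],[0,0,10.6],0]]' 30
python3 -c "
from h import *
st()"
python3 -m pendant '[[[0,0,0],[10,0,0],0],[[0,0,0],[10,0,0],0],[[0,0,0],[10,0,0],0],[[0,0,0],[10,0,0],0],[[0,0,0],[0,0,0],0]]' 30
python3 -c "
from h import *
st()"
```

```text
clock: 32.3
position: [0.6649, -0.0449, 0.3158]
ee_rot: [0.728, 0.686, -0.005, 0.011]
ft_force: [0.1, 0.3, -0.1]
grip_width: 1.001
t 32.3 p [ 0.6649 -0.0449  0.3158] jawx [ 0.06   0.998 -0.022] z [ 0.008 -0.022 -1.   ] f [ 0.1  0.3 -0.1] g 1.001 q [ 0.52  0.51 -0.82  1.2   0.39  1.57  1.28]
clock: 32.92
position: [0.6651, -0.0541, 0.313]
ee_rot: [0.689, 0.64, 0.237, -0.244]
ft_force: [-0.2, 0.3, 0.0]
grip_width: 0.998
t 32.92 p [ 0.6651 -0.0541  0.313 ] jawx [0.069 0.767 0.638] z [ 0.015  0.639 -0.769] f [-0.2  0.3  0. ] g 0.998 q [ 0.88  0.72 -0.98  1.17 -0.12  1.53  1.53]
```

```bash
python3 -m pendant '[[[0,0,0],[-10,0,0],0],[[0,0,0],[-10,0,0],0],[[0,0,0],[-10,0,0],0],[[0,0,0],[-10,0,0],0],[[0,0,0],[-10,0,0],0],[[0,0,0],[-10,0,0],0],[[0,0,0],[-10,0,0],0],[[0,0,0],[-10,0,0],0],[[0,0,0],[-10,0,0],0],[[0,0,0],[0,0,0],0]]' 30
python3 -c "
from h import *
st()"
python3 -m pendant '[[[0,0,0],[-10,0,0],0],[[0,0,0],[-10,0,0],0],[[0,0,0],[-10,0,0],0],[[0,0,0],[-10,0,0],0],[[0,0,0],[-10,0,0],0],[[0,0,0],[-10,0,0],0],[[0,0,0],[0,0,0],0]]' 30
python3 -c "
from h import *
st();c=cam('scene');save(c,'sc24.png')"
```

```text
clock: 34.17
position: [0.667, -0.0446, 0.3333]
ee_rot: [0.642, 0.613, -0.29, 0.358]
ft_force: [-0.0, 0.2, -0.7]
grip_width: 1.001
t 34.17 p [ 0.667  -0.0446  0.3333] jawx [ 0.081  0.579 -0.811] z [ 0.068 -0.815 -0.575] f [-0.   0.2 -0.7] g 1.001 q [ 0.    0.55 -0.59  1.34  1.14  1.82  0.95]
clock: 35.05
position: [0.6687, -0.0498, 0.3485]
ee_rot: [0.382, 0.38, -0.55, 0.639]
ft_force: [0.1, 0.9, 0.4]
grip_width: 0.999
t 35.05 p [ 0.6687 -0.0498  0.3485] jawx [ 0.107 -0.412 -0.905] z [ 0.065 -0.905  0.42 ] f [0.1 0.9 0.4] g 0.999 q [-0.53  0.86  0.14  1.49  1.58  2.05  0.82]
```

View pics/sc24.png

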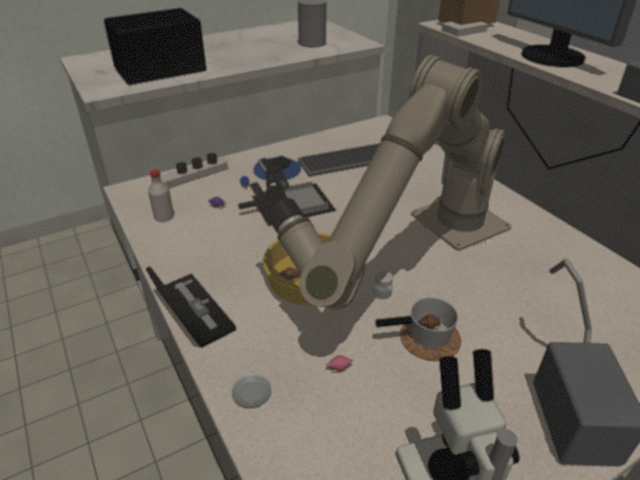

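```bash
python3 -m pendant '[[[0,-1,-2.5],[0,0,0],0],[[0,-1,-2.5],[0,0,0],0],[[0,0,-2.5],[0,0,0],0],[[0,0,0],[0,0,0],0]]' 30
python3 -c "
from h import *
st();c=cam('side');save(c,'s25.png');c=cam('wrist');save(c,'w25.png')"
```

```text
clock: 35.6
position: [0.6706, -0.0703, 0.2784]
ee_rot: [0.398, 0.383, -0.54, 0.635]
ft_force: [0.6, 0.9, 0.4]
grip_width: 0.997
t 35.6 p [ 0.6706 -0.0703  0.2784] jawx [ 0.124 -0.38  -0.917] z [ 0.057 -0.92   0.389] f [0.6 0.9 0.4] g 0.997 q [-0.49  0.96  0.12  1.47  1.52  2.03  0.69]
```

View pics/s25.png

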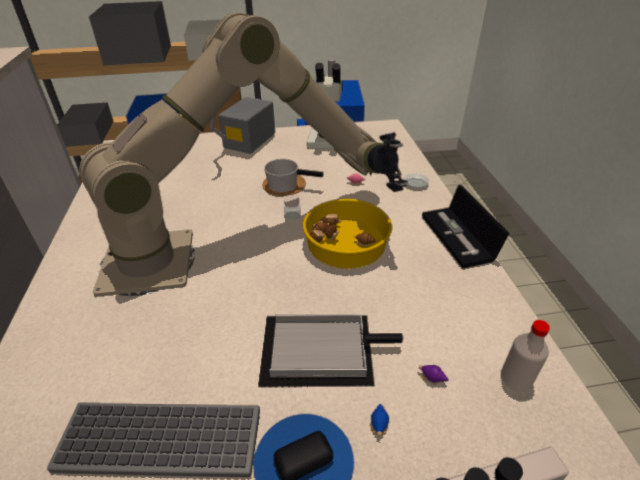

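View pics/w25.png

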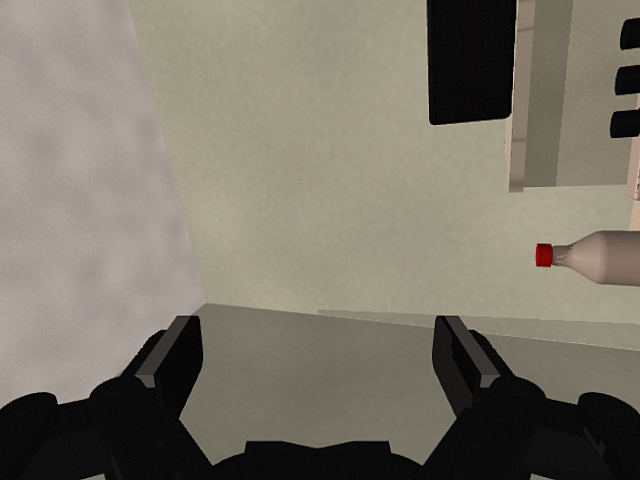

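```bash
python3 -m pendant '[[[0,0,1],[10,0,0],0],[[0,0,1],[10,0,0],0],[[0,0,1],[10,0,0],0],[[0,0,0],[10,0,0],0],[[0,0,0],[10,0,0],0],[[0,0,0],[10,0,0],0],[[0,0,0],[10,0,0],0],[[0,0,0],[10,0,0],0],[[0,0,0],[10,0,0],0],[[0,0,0],[10,0,0],0],[[0,0,0],[10,0,0],0],[[0,0,0],[0,0,0],0]]' 30
python3 -c "
from h import *
st()"
```

```text
clock: 37.2
position: [0.6736, -0.064, 0.3338]
ee_rot: [0.751, 0.658, 0.041, 0.03]
ft_force: [0.5, 0.3, 0.4]
grip_width: 1.0
t 37.2 p [ 0.6736 -0.064   0.3338] jawx [0.131 0.991 0.021] z [ 0.101  0.008 -0.995] f [0.5 0.3 0.4] g 1.0 q [ 0.24  0.37 -0.29  1.25  0.1   1.44  1.41]
```

```bash
python3 -m pendant '[[[-2.2,4.4,-2],[0,0.7,-1.9],0],[[-2.2,4.4,-2],[0,0.7,-1.9],0],[[-2.2,4.4,-2],[0,0.7,-1.9],0],[[-2.2,4.4,-2],[0,0.7,-1.9],0],[[-2.2,4.4,-2],[0,0.7,-1.9],0],[[-2.2,4.4,-2],[0,0.7,-1.9],0],[[-2.2,4.4,-2],[0,0.7,-1.9],0],[[-2.2,4.4,-2],[0,0.7,-1.9],0],[[0,0,0],[0,0,0],0]]' 30
python3 -c "
from h import *
st();c=cam('wrist');save(c,'w26.png')"
```

```text
clock: 38.33
position: [0.4868, 0.3049, 0.1788]
ee_rot: [0.828, 0.56, 0.002, 0.016]
ft_force: [1.0, 0.1, 0.8]
grip_width: 1.0
t 38.33 p [0.4868 0.3049 0.1788] jawx [ 0.373  0.928 -0.015] z [ 0.021 -0.025 -0.999] f [1.  0.1 0.8] g 1.0 q [-0.26  0.31 -0.48  1.67  0.18  1.2   0.41]
```

View pics/w26.png

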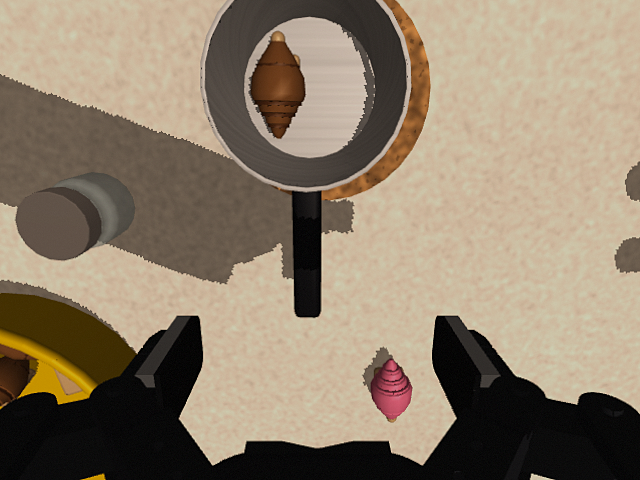

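```bash
python3 -m pendant '[[[1.1,-1.5,-3],[1.4,1.2,-0.5],0],[[0,0,-3],[0,0,0],0],[[0,0,-1.5],[0,0,0],0],[[0,0,0],[0,0,0],0]]' 30
python3 - <<'E'
from h import *
st();c=cam('wrist');save(c,'w27.png')
P=c["P"];hs=c["hsv"];z=P[...,2]
d=(z>.06)&(z<.08)&(hs[...,2]<70)&(abs(P[...,0]-.5)<.045)&(abs(P[...,1]-.29)<.05)
D=P[d];a=np.linalg.svd(D[:,:2]-D[:,:2].mean(0),full_matrices=False)[2][0];print(D.mean(0),a,np.degrees(np.arctan(a[1]/a[0])),D.max(0),D.min(0))
E
```

```text
clock: 38.88
position: [0.5029, 0.2864, 0.1074]
ee_rot: [0.831, 0.557, 0.004, 0.004]
ft_force: [0.9, 0.5, 0.2]
grip_width: 0.998
t 38.88 p [0.5029 0.2864 0.1074] jawx [0.38  0.925 0.002] z [ 0.012 -0.003 -1.   ] f [0.9 0.5 0.2] g 0.998 q [-0.23  0.38 -0.45  1.73  0.2   1.06  0.43]
[0.49028945 0.29328418 0.06887752] [ 0.92364882 -0.38323995] -22.53451782654629 [0.53447603 0.31602709 0.07123847] [0.45500917 0.26911867 0.06453866]
```

View pics/w27.png

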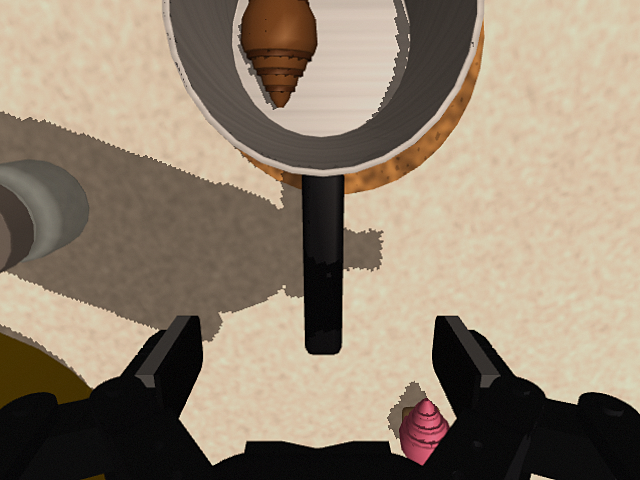

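```bash
python3 -m pendant '[[[-0.5,0.3,-2],[0,0.7,-0.2],0],[[0,0,-1.4],[0,0,0],0],[[0,0,-0.5],[0,0,0],0],[[0,0,0],[0,0,0],0]]' 30
python3 -c "
from h import *
st()"
```

```text
clock: 39.42
position: [0.4986, 0.2908, 0.0686]
ee_rot: [0.831, 0.556, 0.001, 0.001]
ft_force: [-1.3, -0.3, 0.7]
grip_width: 1.0
t 39.42 p [0.4986 0.2908 0.0686] jawx [ 0.383  0.924 -0.   ] z [ 0.002 -0.001 -1.   ] f [-1.3 -0.3  0.7] g 1.0 q [-0.24  0.43 -0.45  1.76  0.22  1.    0.41]
```

```bash
python3 -m pendant '[[[0,0,-0.8],[0,0,0],0],[[0,0,0],[0,0,0],0],[[0,0,0],[0,0,120],0]]' 30; python3 -m pendant '[[[0,0,-0.8],[0,0,0],0],[[0,-0.1,0],[0,0,0],0],[[0,0,0],[0,0,0],120],[[0,0,0],[0,0,0],180],[[0,0,0],[0,0,0],255],[[0,0,0],[0,0,0],255],[[0,0,0],[0,0,0],255],[[0,0,0],[0,0,0],255]]' 120
python3 -c "
from h import *
st();c=cam('wrist');save(c,'w28.png')"
```

```text
clock: 40.42
position: [0.4995, 0.2901, 0.0615]
ee_rot: [0.832, 0.556, 0.002, 0.001]
ft_force: [1.0, 0.1, -0.5]
grip_width: 0.186
t 40.42 p [0.4995 0.2901 0.0615] jawx [0.383 0.924 0.002] z [ 0.004 -0.    -1.   ] f [ 1.   0.1 -0.5] g 0.186 q [-0.24  0.44 -0.44  1.77  0.23  0.98  0.4 ]out of range: row 3 has 120, outside -10.7 to 10.7
```

View pics/w28.png

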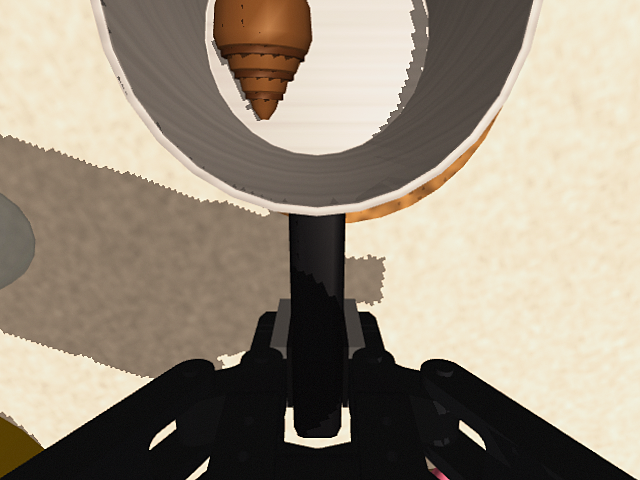

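```bash
python3 -m pendant '[[[0,0,1.5],[0,0,0],255],[[0,0,4],[0,0,0],255],[[0,0,5],[0,0,0],255],[[0.5,-1,5],[0,0,2],255],[[1.5,-3,4],[0,0,3],255],[[2.2,-4.5,2],[0,0,3],255],[[2.2,-4.5,0],[0,0,3],255],[[2.2,-4.5,0],[0,0,3],255],[[2.2,-4.5,0],[0,0,3],255],[[2.2,-4.5,0],[0,0,3],255],[[2,-4.2,0],[0,0,2.5],255],[[0,0,0],[0,0,0],255]]' 120
python3 -c "
from h import *
st();c=cam('wrist');save(c,'w29.png');c=cam('side');save(c,'s29.png')"
```

```text
clock: 41.98
position: [0.6482, -0.0277, 0.2925]
ee_rot: [0.7, 0.714, 0.004, 0.003]
ft_force: [-0.9, 0.4, -3.3]
grip_width: 0.185
t 41.98 p [ 0.6482 -0.0277  0.2925] jawx [-0.019  1.     0.001] z [ 0.009  0.001 -1.   ] f [-0.9  0.4 -3.3] g 0.185 q [ 0.21  0.38 -0.33  1.32  0.12  1.45  1.48]
```

View pics/s29.png

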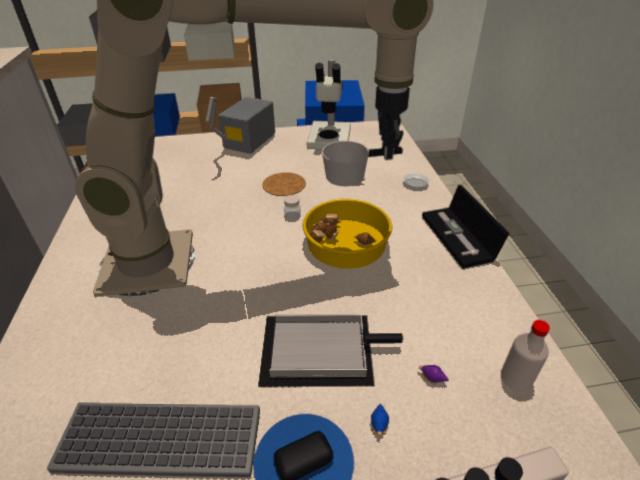

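```bash
python3 - <<'E'
from h import *
for n in("side","scene"):
    c=cam(n);hs=c["hsv"];P=c["P"]
    m=((hs[...,0]<18)&(hs[...,1]>(80))&(abs(P[...,2])<.012)&(abs(P[...,0]-.4)<.1)&(abs(P[...,1]-.33)<.1)).astype(np.uint8)
    k=max(cv2.findContours(m,0,1)[0],key=cv2.contourArea)[:,0]
    W=np.array([ray(c,u,v,.003)[:2] for u,v in k]);print(n,cv2.minEnclosingCircle((W*1000).astype(np.float32)),cv2.fitEllipse((W*1000).astype(np.float32)))
E
python3 -m pendant '[[[1.3,-1.5,-0.5],[-6,0,0],255],[[0,0,-0.3],[-10,0,0],255],[[0,0,-0.3],[-10,0,0],255],[[0,0,-0.3],[-10,0,0],255],[[0,0,-0.3],[-10,0,0],255],[[0,0,0],[-10,0,0],255],[[0,0,0],[0,0,0],255]]' 120
python3 -c "
from h import *
st();c=cam('side');save(c,'s30.png',(250,100,470,290),3)"
```

```text
side ((405.6337585449219, 333.4158020019531), 77.25601959228516) ((406.07452392578125, 333.1759338378906), (147.9420928955078, 149.45635986328125), 157.7000732421875)
scene ((409.27001953125, 340.9697265625), 73.82303619384766) ((409.282470703125, 340.45037841796875), (141.16921997070312, 145.53884887695312), 82.48228454589844)
clock: 43.05
position: [0.6599, -0.0252, 0.279]
ee_rot: [0.607, 0.636, -0.334, 0.342]
ft_force: [-0.3, 0.1, -2.1]
grip_width: 0.184
t 43.05 p [ 0.6599 -0.0252  0.279 ] jawx [-0.03   0.543 -0.839] z [ 0.029 -0.839 -0.544] f [-0.3  0.1 -2.1] g 0.184 q [-0.31  0.57 -0.18  1.38  0.97  1.72  1.02]
```

View pics/s30.png

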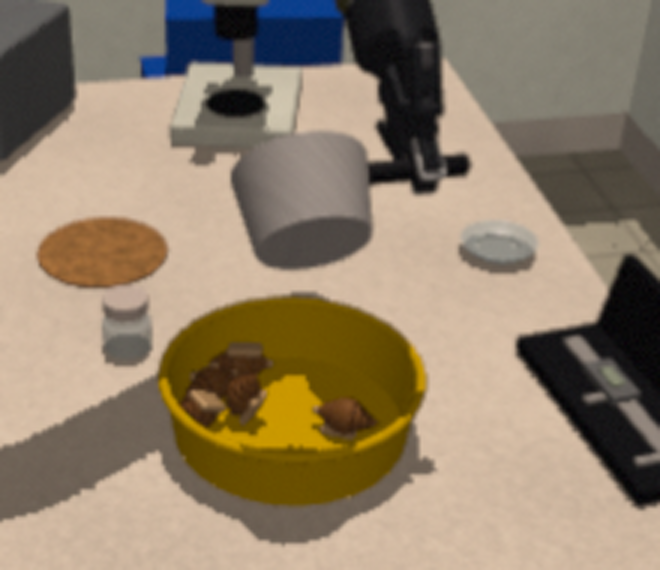

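```bash
python3 -m pendant '[[[0,-1,-0.7],[-10,0,0],255],[[0,-1,-0.7],[-10,0,0],255],[[0,-1,-0.7],[-10,0,0],255],[[0,0,-0.5],[-6,0,0],255],[[0,0,-0.3],[-5,0,0],255],[[0,0,0],[-4,0,0],255],[[0,0,0],[-3,0,0],255],[[0,0,0],[0,0,0],255]]' 120
python3 -c "
from h import *
st();c=cam('side');save(c,'s31.png',(250,100,470,290),3);c=cam('scene');save(c,'sc31.png',(180,150,460,360),2.8)"
```

```text
clock: 44.1
position: [0.6621, -0.0673, 0.2631]
ee_rot: [0.429, 0.438, -0.557, 0.56]
ft_force: [0.3, 0.2, -1.7]
grip_width: 0.189
t 44.1 p [ 0.6621 -0.0673  0.2631] jawx [-0.004 -0.247 -0.969] z [ 0.013 -0.969  0.247] f [ 0.3  0.2 -1.7] g 0.189 q [-0.48  0.92  0.08  1.45  1.4   1.99  0.82]
```

View pics/s31.png

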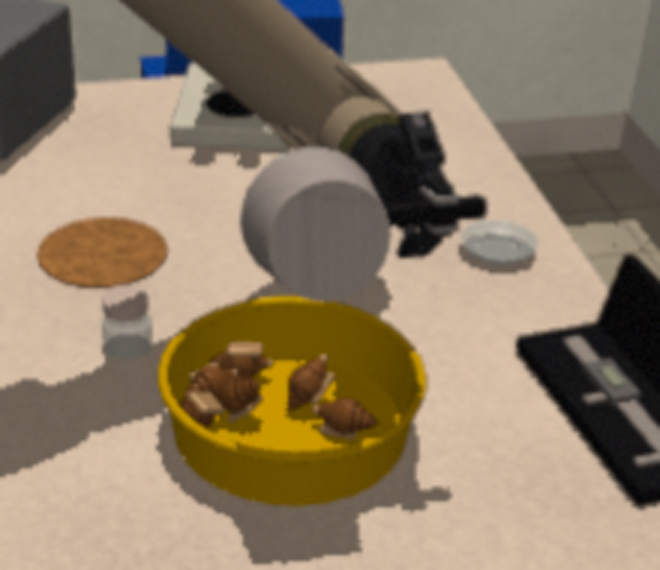

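View pics/sc31.png

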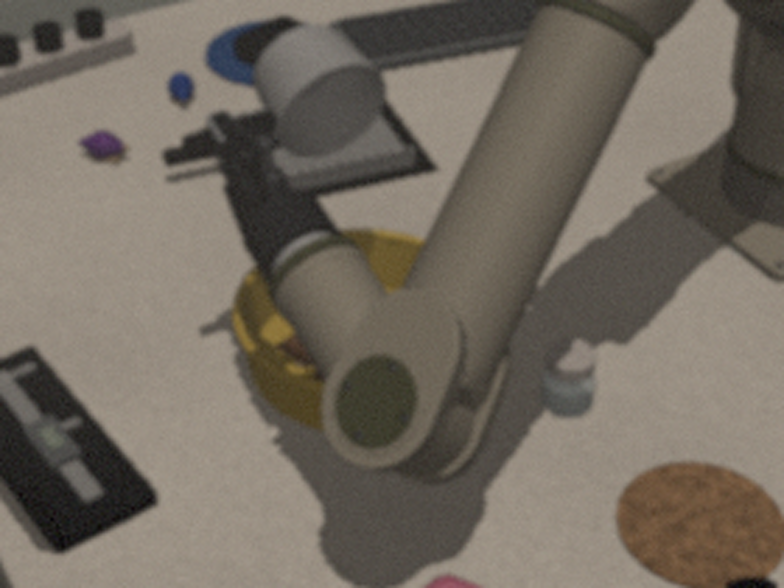

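```bash
python3 -m pendant '[[[0,0,0],[0,0,0],255],[[0,0,0],[0,0,0],255],[[0,0,0],[0,0,0],255]]' 120
python3 -c "
from h import *
st();c=cam('wrist');save(c,'w32.png');c=cam('side');save(c,'s32.png',(250,100,470,290),3)"
```

```text
clock: 44.58
position: [0.6625, -0.0667, 0.2653]
ee_rot: [0.432, 0.439, -0.555, 0.56]
ft_force: [-0.2, -0.1, -2.0]
grip_width: 0.185
t 44.58 p [ 0.6625 -0.0667  0.2653] jawx [-0.    -0.242 -0.97 ] z [ 0.013 -0.97   0.242] f [-0.2 -0.1 -2. ] g 0.185 q [-0.48  0.92  0.08  1.44  1.4   1.99  0.82]
```

View pics/w32.png

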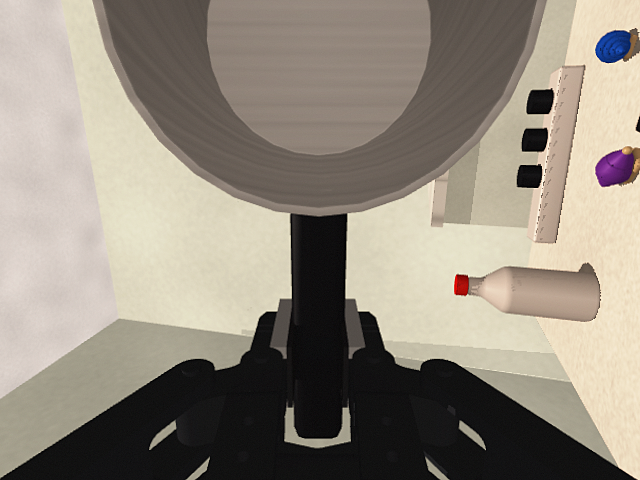

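View pics/s32.png

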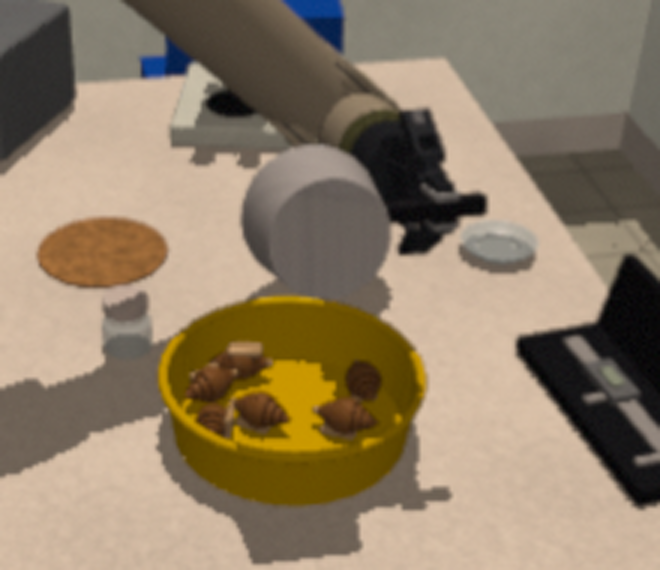

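```bash
python3 -m pendant '[[[0,0,0.5],[8,0,0],255],[[0,0,0.5],[10,0,0],255],[[0,0,0.5],[10,0,0],255],[[0,0,0.5],[10,0,0],255],[[0,0,0],[10,0,0],255],[[0,0,0],[10,0,0],255],[[0,0,0],[10,0,0],255],[[0,0,0],[10,0,0],255],[[0,0,0],[10,0,0],255],[[0,0,0],[10,0,0],255],[[0,0,0],[5,0,0],255],[[0,0,0],[0,0,0],255]]' 120
python3 -c "
from h import *
st()"
```

```text
clock: 46.18
position: [0.6614, -0.0675, 0.2861]
ee_rot: [0.706, 0.708, 0.021, -0.001]
ft_force: [0.3, -0.9, -2.5]
grip_width: 0.187
t 46.17 p [ 0.6614 -0.0675  0.2861] jawx [-0.003  1.     0.031] z [ 0.028  0.031 -0.999] f [ 0.3 -0.9 -2.5] g 0.187 q [ 0.26  0.41 -0.3   1.3   0.09  1.43  1.55]
```

```bash
python3 -m pendant '[[[-1,2,0],[-1.8,1.6,-2.8],255],[[-2,4.5,0],[0,0,-2.8],255],[[-2,4.5,0],[0,0,-2.8],255],[[-2,4.5,0],[0,0,-2.8],255],[[-2,4.5,-2],[0,0,-2.8],255],[[-2,4.5,-3],[0,0,-2.8],255],[[-2,4.5,-3],[0,0,-2.8],255],[[-2,4.5,-3],[0,0,-2.8],255],[[0,0,-2],[0,0,0],255],[[0,0,0],[0,0,0],255]]' 120
python3 -c "
from h import *
st();c=cam('side');save(c,'s33.png',(230,120,430,290),3)"
```

```text
clock: 47.42
position: [0.4982, 0.2834, 0.1505]
ee_rot: [0.828, 0.561, -0.008, 0.011]
ft_force: [0.2, -1.0, -1.7]
grip_width: 0.186
t 47.42 p [0.4982 0.2834 0.1505] jawx [ 0.37   0.929 -0.026] z [-0.    -0.028 -1.   ] f [ 0.2 -1.  -1.7] g 0.186 q [-0.24  0.34 -0.44  1.69  0.18  1.17  0.46]
```

View pics/s33.png

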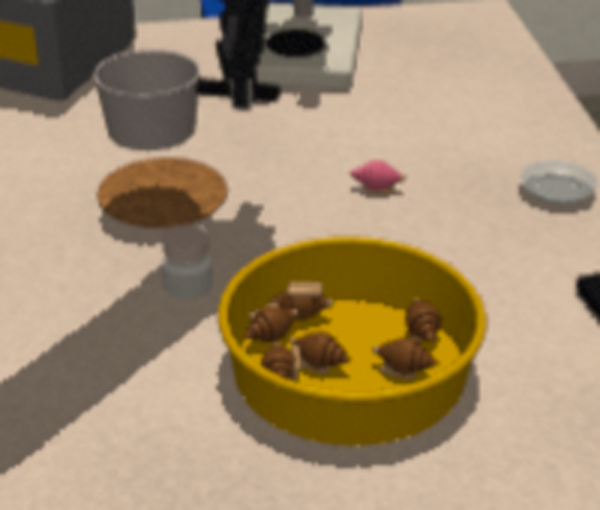

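```bash
python3 -m pendant '[[[0.5,1,-2],[1.6,0,-0.5],255],[[0,0,-2],[0,0,0],255],[[0,0,-1.5],[0,0,0],255],[[0,0,0],[0,0,0],255]]' 120
python3 -c "
from h import *
st()"
```

```text
clock: 47.98
position: [0.5053, 0.2937, 0.0979]
ee_rot: [0.83, 0.558, 0.003, 0.002]
ft_force: [0.2, 0.6, -2.3]
grip_width: 0.185
t 47.98 p [0.5053 0.2937 0.0979] jawx [0.378 0.926 0.003] z [ 0.006  0.    -1.   ] f [ 0.2  0.6 -2.3] g 0.185 q [-0.25  0.41 -0.43  1.72  0.2   1.05  0.43]
```

```bash
python3 -m pendant '[[[-0.2,0,-1.5],[0,0.4,0],255],[[0,0,-1],[0,0,0],255],[[0,0,-0.5],[0,0,0],255],[[0,0,0],[0,0,0],255]]' 120
python3 -c "
from h import *
st()"
```

```text
clock: 48.48
position: [0.5037, 0.2936, 0.0668]
ee_rot: [0.83, 0.558, -0.0, -0.0]
ft_force: [0.0, 0.3, -2.7]
grip_width: 0.186
t 48.48 p [0.5037 0.2936 0.0668] jawx [0.378 0.926 0.   ] z [-0.  0. -1.] f [ 0.   0.3 -2.7] g 0.186 q [-0.26  0.44 -0.43  1.75  0.21  1.    0.42]
```

```bash
python3 -m pendant '[[[0,0,-0.4],[0,0,0],255],[[0,0,-0.15],[0,0,0],255],[[0,0,0],[0,0,0],255]]' 80
python3 -c "
from h import *
st()"
```

```text
clock: 48.85
position: [0.5041, 0.2939, 0.0617]
ee_rot: [0.83, 0.558, 0.001, -0.0]
ft_force: [-0.0, -0.5, -1.5]
grip_width: 0.182
t 48.85 p [0.5041 0.2939 0.0617] jawx [0.378 0.926 0.001] z [ 0.001  0.001 -1.   ] f [-0.  -0.5 -1.5] g 0.182 q [-0.26  0.45 -0.42  1.75  0.22  0.99  0.42]
```

```bash
python3 -m pendant '[[[0,0,-0.1],[0,0,0],255],[[0,0,0],[0,0,0],200],[[0,0,0],[0,0,0],150],[[0,0,0],[0,0,0],100],[[0,0,0],[0,0,0],60],[[0,0,3],[0,0,0],60],[[0,0,5],[0,0,0],60],[[0,0,6],[0,0,0],60],[[0,-2,6],[0,0,0],0],[[2,-4,3],[0,0,0],0],[[0,-4,0],[0,0,0],0],[[0,0,0],[0,0,0],0]]' 30
python3 -c "
from h import *
st();c=cam('wrist');save(c,'w34.png');c=cam('side');save(c,'s34.png');c=cam('scene');save(c,'sc34.png')"
```

```text
clock: 50.35
position: [0.523, 0.1918, 0.2979]
ee_rot: [0.83, 0.558, 0.002, 0.0]
ft_force: [0.0, -0.3, -0.4]
grip_width: 0.998
t 50.35 p [0.523  0.1918 0.2979] jawx [0.376 0.927 0.003] z [ 0.003  0.002 -1.   ] f [ 0.  -0.3 -0.4] g 0.998 q [-0.08  0.18 -0.4   1.55  0.07  1.42  0.7 ]
```

View pics/w34.png

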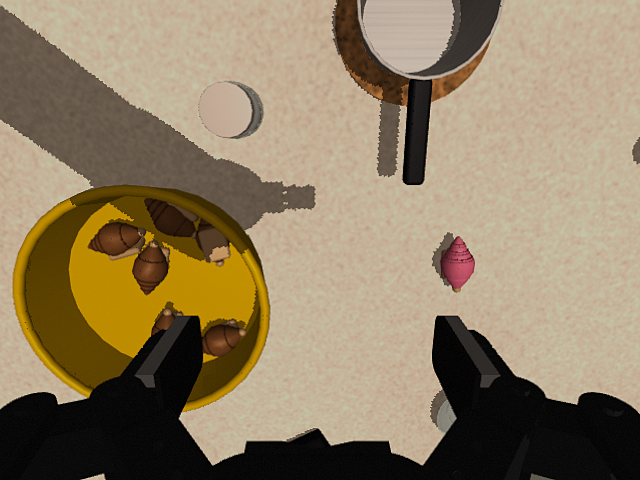

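View pics/s34.png

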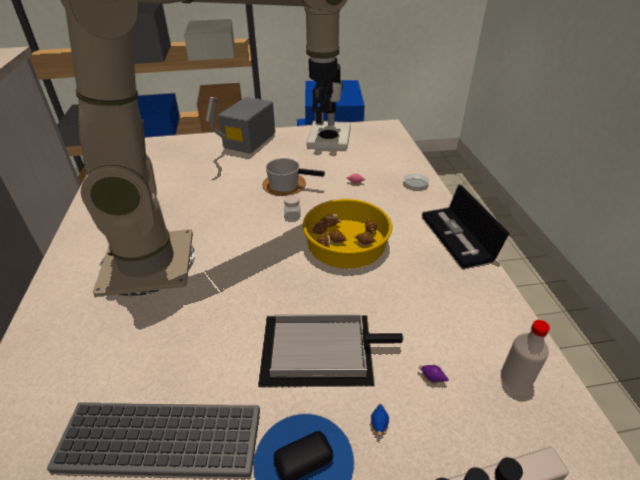

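View pics/sc34.png

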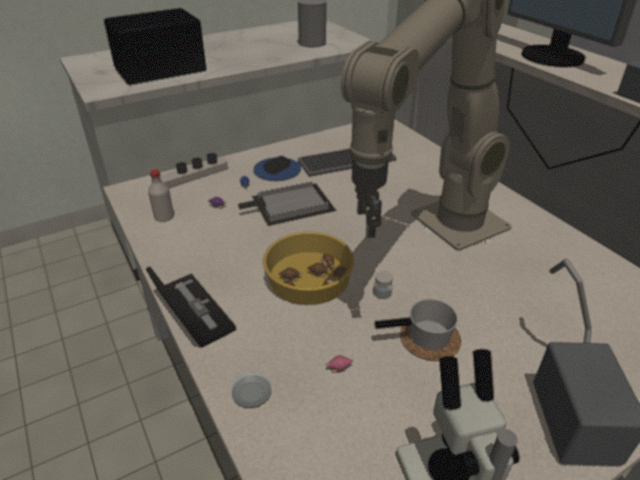

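```bash
python3 -c "
from workcell import manip
print(manip.hand_in())"
```

```text
the job is handed in; nothing more can be done
None
```

The job is handed in, at about 50 s on the robot's clock. All six whelk shells I found are in the yellow basin.

- **Shells:** I put the two bench shells on the tray beside the three already there and tipped all five into the basin. The pot's one shell followed later. None missed the basin, and the last pictures show six shells inside it.
- **Tray:** It stands flat on its rubber mat. I judged its squareness by eye from the wrist picture; the last measurement, about 1°, was taken just before I released it.
- **Pot:** It is empty and upright on its cork mat, about 5 mm from where it started, nearer the mat's centre.
- **Left alone:** In the pictures the jar and the blue, purple and pink shells look unmoved, and no brown shell is left on the bench.
- **Disagreements:** The cameras differed by up to about 8 mm on the positions of the mats and the basin, so I used the average for the mats. Moves often ended 1–2 cm off target, and I corrected each before gripping or releasing.
- **Refused calls:** Two calls with mistyped rows were refused whole and moved nothing.

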